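# Find the tin that rattles and mark it

## Task

One of the three closed blue tins has a ball loose inside: pick the tins up one at a time and shake them to find the one that rattles, setting each back upright where it stood. Then take the red stud out of the pocket tray and stand it upright about the middle of the lid of the tin that rattles; do not disturb the other studs, the spray can, the vee block or the bearing race, and do not tip any tin over.

Things in the scene. Friction and masses are not known exactly. Their poses are not given: they have to be found in the camera images.
- tin_1_mid (a point): centre of one of three identical closed tins, 100 (x) x 60 (y) x 45 mm (z up), blue with flat metal lid (fixed on), 0.15 to 0.33 kg plus ball (weight tells nothing). In one of them, any one, a hidden 28 mm, 120 g ball rolls freely with 60 mm of play along x; a stroke and stop or a tip along x sends it to that end, where it stays: the moment on the hand shifts by some 0.07 N m. The others hardly change
- tin_2_mid (a point): centre of one of three identical closed tins, 100 (x) x 60 (y) x 45 mm (z up), blue with flat metal lid (fixed on), 0.15 to 0.33 kg plus ball (weight tells nothing). In one of them, any one, a hidden 28 mm, 120 g ball rolls freely with 60 mm of play along x; a stroke and stop or a tip along x sends it to that end, where it stays: the moment on the hand shifts by some 0.07 N m. The others hardly change
- tin_3_mid (a point): centre of one of three identical closed tins, 100 (x) x 60 (y) x 45 mm (z up), blue with flat metal lid (fixed on), 0.15 to 0.33 kg plus ball (weight tells nothing). In one of them, any one, a hidden 28 mm, 120 g ball rolls freely with 60 mm of play along x; a stroke and stop or a tip along x sends it to that end, where it stays: the moment on the hand shifts by some 0.07 N m. The others hardly change
- red_stud_mid (a point): centre (half-way up) of the red marker stud, an upright plastic cylinder 16 mm across, 24 mm tall, 20 g, z up its axis. It starts in any of the pockets of the pocket tray, its upper 14 mm standing clear of the tray's face
- yellow_stud_mid (a point): centre of the yellow stud, same size as the red one, in another pocket; stays
- green_stud_mid (a point): centre of the green stud, same size as the red one, in another pocket; stays
- pocket_tray: fixed grey pocket tray, 90 x 90 mm, top face 14 mm above the bench; origin at the centre of its underside; four round pockets 18.5 mm wide, 10 mm deep, at x, y = +-21 mm in its frame, so neighbouring studs stand 42 mm apart. Behind it, from x = 0.64, stands a parts chest 0.19 m tall
- mat: fixed slate-grey rubber mat 310 (x) x 300 (y) mm, 2 mm thick, on which tins and bystanders stand; origin at the centre of its underside. To the right of it a bench vice, fixed, rises to 0.27 m: all of it lies beyond y = -0.17, its screw and bar reaching out over the front edge of the bench
- spray_can_mid (a point): 90 mm up the axis of a tall teal spray can, 52 mm across, 181 mm tall, standing upright among the tins; bystander
- vee_mid (a point): centre of a grey steel vee block 57 x 56 x 34 mm; bystander
- race_mid (a point): centre of a steel bearing race lying flat, 33 mm across, 16 mm tall; bystander

How it is judged (in metres and radians):
On the way:
1. the tin that rattles has been held clear of the mat (at least 30 mm up) for half a second (((distance between stray_c0 and tin_1_mid below 0.045 m and height (world z) of tin_1_mid above 0.055 m) or (distance between stray_c0 and tin_2_mid below 0.045 m and height (world z) of tin_2_mid above 0.055 m) or (distance between stray_c0 and tin_3_mid below 0.045 m and height (world z) of tin_3_mid above 0.055 m))), for 0.5 s.
At the end, for the whole second after the job is handed in: The red stud stands upright (within 0.15 rad) on the lid of the tin with the loose ball, within 22 mm of the lid's centre; all three tins stand upright on the mat, each within 30 mm of where it started (((distance between stray_c0 and tin_1_mid below 0.045 m and horizontal distance between red_stud_mid and tin_1_mid below 0.022 m and z of red_stud_mid in the frame of tin_1_mid between 0.0305 and 0.0385 m) or (distance between stray_c0 and tin_2_mid below 0.045 m and horizontal distance between red_stud_mid and tin_2_mid below 0.022 m and z of red_stud_mid in the frame of tin_2_mid between 0.0305 and 0.0385 m) or (distance between stray_c0 and tin_3_mid below 0.045 m and horizontal distance between red_stud_mid and tin_3_mid below 0.022 m and z of red_stud_mid in the frame of tin_3_mid between 0.0305 and 0.0385 m)) and angle between red_stud_mid's own z axis and vertical below 0.15 rad and angle between each of tin_1_mid, tin_2_mid, tin_3_mid's own z axis and vertical below 0.1 rad and height (world z) of each of tin_1_mid, tin_2_mid, tin_3_mid below 0.03 m and distance of each of tin_1_mid, tin_2_mid, tin_3_mid from where it was at the start of the episode below 0.03 m); the robot touches nothing.
It fails at once if the spray can is moved more than 20 mm or tipped (distance of spray_can_mid from where it was at the start of the episode above 0.02 m or angle between spray_can_mid's own z axis and vertical above 0.4 rad).
It fails at once if the vee block is moved more than 20 mm or tipped (distance of vee_mid from where it was at the start of the episode above 0.02 m or angle between vee_mid's own z axis and vertical above 0.4 rad).
It fails at once if the bearing race is moved more than 20 mm or tipped (distance of race_mid from where it was at the start of the episode above 0.02 m or angle between race_mid's own z axis and vertical above 0.4 rad).
It fails at once if the yellow or green stud is moved more than 20 mm or tipped (distance of any of yellow_stud_mid, green_stud_mid from where it was at the start of the episode above 0.02 m or angle between any of yellow_stud_mid, green_stud_mid's own z axis and vertical above 0.4 rad).
It fails at once if a tin is tipped over (more than 1.2 rad) (angle between any of tin_1_mid, tin_2_mid, tin_3_mid's own z axis and vertical above 1.2 rad).
It also fails if it takes over 72 s, if anything falls off the work surface, if the arm or the gripper's body presses on something with over 40 N, if the wrist force passes 120 N, or if a joint passes its speed limit or range.

## Robot

A 6-joint arm with a two-finger parallel gripper is mounted at the origin on a cart in front of the work surface, level with it; the furniture and walls round the work are solid. World frame = base frame: x ahead of the robot, y to its left, z up, the work surface at z = 0. Lengths are in mm, angles in rad, forces in N, time in s.
With the tool pointing down it reaches from about 350 to 975 mm from the base axis. Payload 7.1 kg.
Tool frame: the origin (TCP) lies at the very end of the fingers, on their centre line; the grasp point (between the pads) lies 19 mm behind it; z points along the fingers, y is the line along which they close (so a half turn about z gives the same grasp; the last joint's range is limited). The gripper opens to 88 mm and grips with 3 to 60 N. Pads are 20 mm wide; open, the fingers measure 115 mm over their backs; the gripper's body (75 mm by 178 mm) begins 61 mm behind the grasp point.
Start: joints at [-1.145, 0.423, 1.63, -0, 1.089, -0.019], TCP at [268.938, -564.161, 222.675] pointing down, gripper open.
Joint ranges: [-3, 3], [-0.9, 2.11], [0.09, 2.58], [-1.31, 4.45], [0.11, 2.69], [-2.54, 2.54]. Speed limits (rad/s): [2.39, 2.39, 3.01, 3.14, 3.14, 3.14].

## Interface

Orientations are given as a rotation vector (axis times angle).
In Python, from workcell import * gives the robot as it stands.
- The arm moves only by the tool step_arm, never from a script. Its argument "deltas" is a list of rows, each a list of 3 entries, a list of its own where there are three numbers: the shift along the tool's x, y, z in units of 300 mm (1.0 is 300 mm), then the turn, a rotation vector about the tool's x, y, z in units of 1.5 rad (1.0 is 1.5 rad), then the gripper command: -1 is shut, 1 is fully open, values between are in proportion. In form: [[[dx, dy, dz], [rx, ry, rz], gripper], ...]. A call has 1 to 20 rows; each row is the pose to reach, as a shift and turn from the pose commanded when the call began, along the tool's axes at that moment; what a row does not reach only later rows make up. A row lasts 1/12 s, in which the tool goes at most 41.7 mm and 7.16 degrees, less where a joint would pass 70% of its speed; a pose out of reach is approached as far as the arm can. A call with a number of a shift or a turn outside -1 to 1 is refused whole. A call with a gripper value outside its range is refused whole. The fingers move at their own pace and stop on an object; the grip force is fixed at half the most. Time passes only in rows, so rows that repeat a pose let the fingers close. It gives the time, the measured TCP pose, the force, the opening and the grip force at its end, in the units of the state.
- get_obs(): the state, without advancing time (a new reading comes with each control period).
- get_image(name): name is "scene" or "top"; returns a dict with "pixels" (400x640x3 uint8, red, green, blue), "fx", "fy", "cx", "cy" (pixels), "dist_coeffs" ([k1, k2, p1, p2, k3] as OpenCV has them; the pictures are not rectified), "T" (4x4, takes a point from camera to world coordinates). Camera axes: x right, y down, z forward; pixel columns grow to the right and rows downward; lengths in mm; the calibration is good to about 2 mm. A picture is of the moment at which its call begins. There is no depth.
- close_job(): hands the job in; it is judged then, once.
The state is a dict: "t": time; "qpos": joint angles; "qvel": joint speeds; "joint_torque": joint torques, N m; "ee_pos": TCP position; "orientation": TCP orientation; "ft_force": force on the tool from outside, world axes, zero at the start; "moment": the same for the moment, N m; "width": finger opening in mm; "grasp_force": force on a finger pad.
Only numpy, scipy, OpenCV 4.12 (cv2) and the standard library are available. Lean on these libraries where they do the work, as an engineer would, in place of code of your own. Each camera call takes 0.05 s, during which the arm holds its last target. There are 200 camera calls.

## Working session

There is one attempt and no reset: what is moved stays moved. The work goes in short steps, Python scripts to look and compute and a tool call to move; the robot and the scene stay as the last step left them, time stands still between calls to the robot, and variables do not carry over. Pictures are saved under pics/ and viewed, at most 10 in all, crops included, and the job is handed in when it is done.

Besides the shell and the picture viewer there is one more tool, called after "Emit:" as name([rows], argument=value, ...), one row to a line, values as JSON. step_arm: Moves the arm, as the interface text tells. Its arguments: {"type":"object","properties":{"deltas":{"type":"array","items":{"type":"array"}}},"required":["deltas"]}

```bash
mkdir -p pics; ls; python3 - <<'E'
from workcell import *
import cv2
for n in("scene","top"):
    i=get_image(n); cv2.imwrite(f"pics/{n}0.png",i["pixels"][:,:,::-1]); print(n,i["fx"],i["fy"],i["cx"],i["cy"],i["dist_coeffs"],i["T"])
print(get_obs())
E
```

```text
pics
scene 404.40975125620855 404.40975125620855 315.0859643042728 195.8418362822348 [0.00882282 0.         0.         0.         0.        ] [[-8.04347761e-01 -3.01819289e-01  5.11790774e-01  8.63367010e+01]
 [-5.93803384e-01  4.38135226e-01 -6.74859292e-01  6.72375361e+02]
 [-2.05480149e-02 -8.46724654e-01 -5.31634404e-01  5.17377981e+02]
 [ 0.00000000e+00  0.00000000e+00  0.00000000e+00  1.00000000e+00]]
top 422.71071279288685 422.71071279288685 315.34435239960317 201.03292382340925 [-0.02220426  0.          0.          0.          0.        ] [[-3.69598495e-03 -9.84036383e-01  1.77929022e-01  3.59217989e+02]
 [-9.99314447e-01 -2.91994747e-03 -3.69067711e-02  1.15381001e+02]
 [ 3.68371489e-02 -1.77943450e-01 -9.83350982e-01  9.91094056e+02]
 [ 0.00000000e+00  0.00000000e+00  0.00000000e+00  1.00000000e+00]]
{'t': 0.1, 'qpos': array([-1.14495332e+00,  4.23775673e-01,  1.63059316e+00, -4.52688036e-06,
        1.08858329e+00, -1.89741891e-02]), 'qvel': array([ 0.00038249, -0.00045203, -0.00197579,  0.00128624,  0.00149529,
       -0.00061397]), 'joint_torque': array([-1.12149448e-04, -5.45613849e+01, -2.74324179e+01,  6.44989195e-02,
        1.87809271e-02, -3.17192553e-05]), 'ee_pos': array([ 268.7672074 , -563.71694674,  221.98041861]), 'orientation': array([-3.06291345e+00, -6.92680740e-01,  4.37417504e-04]), 'ft_force': array([0.74362274, 0.56782528, 0.44823043]), 'moment': array([ 0.01314904,  0.01536684, -0.00624134]), 'grasp_force': 0.0, 'width': 87.58206463256558}
```

View pics/top0.png

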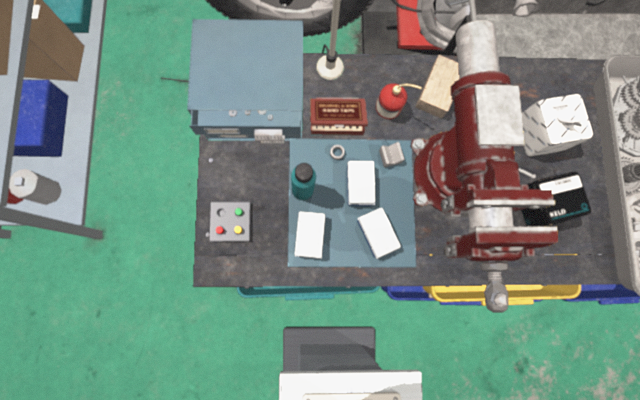

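View pics/scene0.png

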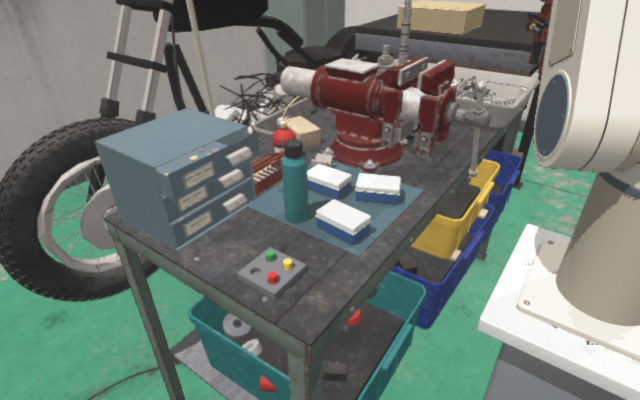

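The top view shows three white lids at about (310,235), (361,184) and (379,233). The can's cap is at (304,172), the race at (338,152) and the vee block at (392,153). In the tray, red is at (220,230), yellow at (238,230) and green at (238,212). The scene view agrees. Next I'll measure positions.

```bash
cat > h.py <<'E'
from workcell import *
import cv2, numpy as np
from scipy.spatial.transform import Rotation as R
def img(n):
    return get_image(n)
def ray(i,uv,z):
    K=np.array([[i["fx"],0,i["cx"]],[0,i["fy"],i["cy"]],[0,0,1]])
    p=cv2.undistortPoints(np.array(uv,float).reshape(-1,1,2),K,np.array(i["dist_coeffs"])).reshape(-1,2)
    T=np.array(i["T"]); d=np.c_[p,np.ones(len(p))]@T[:3,:3].T; o=T[:3,3]
    return o+d*((z-o[2])/d[:,2])[:,None]
def blobs(m,amin,roi=None):
    m=m.astype(np.uint8)
    if roi: 
        k=np.zeros_like(m);x0,x1,y0,y1=roi;k[y0:y1,x0:x1]=1;m=m*k
    c,_=cv2.findContours(m,cv2.RETR_EXTERNAL,cv2.CHAIN_APPROX_NONE)
    return [x for x in c if cv2.contourArea(x)>amin]
def rect(i,c,z):
    P=ray(i,c.reshape(-1,2),z)[:,:2].astype(np.float32)
    return cv2.minAreaRect(P)
def cen(c):
    m=cv2.moments(c); return [m["m10"]/m["m00"],m["m01"]/m["m00"]]
def studs(i,roi):
    h=cv2.cvtColor(i["pixels"],cv2.COLOR_RGB2HSV);H,S,V=h[...,0].astype(int),h[...,1],h[...,2]
    o={}
    for n,m in dict(red=((H<6)|(H>174)),yellow=((H>20)&(H<35)),green=((H>45)&(H<85))).items():
        o[n]=[(cen(c),cv2.contourArea(c)) for c in blobs(m&(S>120)&(V>90),6,roi)]
    return o
def lids(i,roi):
    h=cv2.cvtColor(i["pixels"],cv2.COLOR_RGB2HSV)
    return blobs((h[...,1]<50)&(h[...,2]>185),150,roi)
def go(p,o,obs=None):
    "deltas in tool units from present commanded pose (approx measured): p mm world, o Rotation"
    pass
E
python3 - <<'E'
from h import *
t=img("top");s=img("scene")
for n,i,r in(("top",t,(289,413,140,266)),("scene",s,(295,410,160,245))):
    for c in lids(i,r): print(n,cen(c),rect(i,c,47))
print(rect(t,blobs(cv2.inRange(cv2.cvtColor(t["pixels"],cv2.COLOR_RGB2HSV),(0,0,90),(179,40,180))>0,500,(200,260,195,250))[0],14))
st=studs(t,(200,260,195,250));ss=studs(s,(235,310,235,300))
for n in st: print(n,[ (ray(t,c,26).round(1),a) for c,a in st[n]],[(ray(s,c,22).round(1),a) for c,a in ss[n]])
for n,uv,z in(("can top",(304,170),183),("race",(338,152),18),("vee",(392,153),36)): print(n,ray(t,uv,z))
print(ray(t,[(288,140),(414,140),(414,266),(288,266)],2))
E
```

```text
top [309.3959604766056, 234.16623074687587] ((454.5860595703125, 93.57844543457031), (60.70589828491211, 102.46402740478516), 84.64666748046875)
top [379.0008818342152, 232.06951793062902] ((459.7978210449219, -63.27992248535156), (100.4178237915039, 62.13595199584961), 23.73501205444336)
top [361.07181442643787, 181.49618684461393] ((576.2733154296875, -25.604557037353516), (60.58675765991211, 102.11451721191406), 88.983642578125)
top [395.3271111111111, 152.2] ((647.1494140625, -107.75874328613281), (42.88631820678711, 32.72840881347656), 19.506229400634766)
scene [341.7496862112246, 215.24726555495783] ((449.74310302734375, 103.46737670898438), (73.08365631103516, 108.6536865234375), 84.396484375)
scene [377.78508042151964, 181.91791458679975] ((454.4505920410156, -50.94568634033203), (98.34139251708984, 81.18086242675781), 23.48041343688965)
scene [327.04920364050054, 175.32878270762228] ((569.0350952148438, -14.466232299804688), (77.58145904541016, 110.64976501464844), 89.64889526367188)
((486.6829833984375, 278.40594482421875), (126.18677520751953, 139.49317932128906), 0.19363221526145935)
red [(array([[466.4, 297.5,  26. ]]), 31.0)] [(array([[465.8, 301.3,  22. ]]), 75.5)]
yellow [] [(array([[466.1, 259.7,  22. ]]), 68.0)]
green [] [(array([[509.2, 258.8,  22. ]]), 36.5)]
can top [[567.44948337 107.1692394  183.        ]]
race [[654.89249417  24.07389344  18.        ]]
vee [[ 648.00491731 -102.2942031    36.        ]]
[[ 689.24313404  144.42941474    2.        ]
 [ 692.09373965 -166.13405233    2.        ]
 [ 384.44854078 -152.08356901    2.        ]
 [ 385.41866792  142.06134958    2.        ]]
```

```bash
python3 - <<'E'
import cv2
a=cv2.imread("pics/top0.png")[130:275,195:425]; cv2.imwrite("pics/crop0.png",cv2.resize(a,None,fx=3.4,fy=3.4,interpolation=cv2.INTER_CUBIC))
E
```

```text
(no output)
```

View pics/crop0.png

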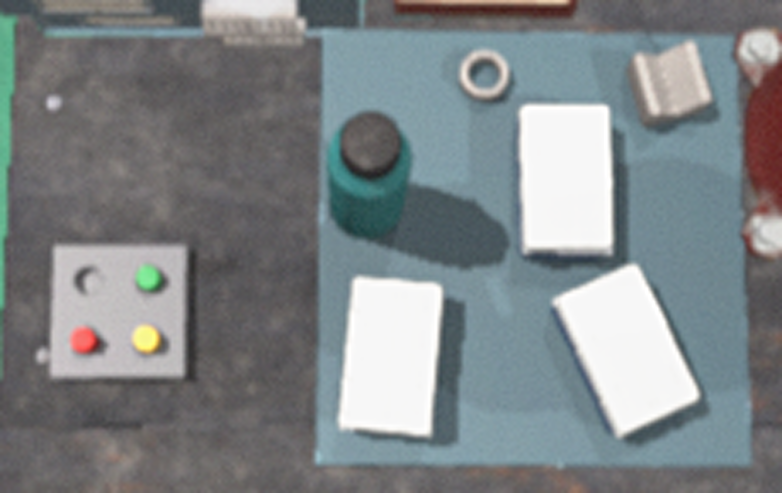

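```bash
cat >> h.py <<'E'
def plan(p,yaw,o=None):
    o=o or get_obs(); Rn=R.from_rotvec(o["orientation"])
    Rt=R.from_euler("z",yaw,degrees=True)*R.from_euler("x",180,degrees=True)
    d=Rn.inv().apply(np.array(p)-o["ee_pos"]); w=(Rn.inv()*Rt).as_rotvec()
    print("rows>=",max(np.linalg.norm(d)/41.7,np.degrees(np.linalg.norm(w))/7.16).round(1),(d/300).round(4).tolist(),(w/1.5).round(4).tolist())
def st():
    o=get_obs();print(round(o["t"],2),o["ee_pos"].round(1),o["qpos"].round(2),"F",o["ft_force"].round(2),"M",o["moment"].round(4),"w",round(o["width"],1),"g",round(o["grasp_force"],1))
    return o
E
python3 - <<'E'
from h import *
o=get_obs()
o["ee_pos"]=o["ee_pos"].copy()
plan([269,-564,400],25.5); plan([459.5,-63.5,400],23.7)
E
```

```text
rows>= 4.3 [0.0004, 0.0001, -0.5927] [-0.0006, -0.0, -0.0002]
rows>= 13.5 [1.2915, -1.2327, -0.5914] [-0.0006, -0.0, 0.0208]
```

Emit:
step_arm([
  [[0, 0, -0.2], [0, 0, 0], 1],
  [[0, 0, -0.4], [0, 0, 0], 1],
  [[0, 0, -0.6], [0, 0, 0], 1],
  [[0, 0, -0.6], [0, 0, 0], 1],
  [[0.1, -0.1, -0.6], [0, 0, 0], 1],
  [[0.2, -0.2, -0.6], [0, 0, 0], 1],
  [[0.3, -0.3, -0.6], [0, 0, 0], 1],
  [[0.4, -0.4, -0.6], [0, 0, 0], 1],
  [[0.5, -0.5, -0.6], [0, 0, 0], 1],
  [[0.6, -0.6, -0.6], [0, 0, 0], 1],
  [[0.7, -0.7, -0.6], [0, 0, 0], 1],
  [[0.8, -0.8, -0.6], [0, 0, 0], 1],
  [[0.9, -0.9, -0.6], [0, 0, 0], 1],
  [[0.9, -0.9, -0.6], [0, 0, 0], 1],
])

```text
t: 1.37
ee_pos: [397.3, -199.8, 402.8]
orientation: [-3.062, -0.698, -0.002]
ft_force: [-0.6, 0.1, -0.1]
width: 87.9
grasp_force: 0.0
```

```bash
python3 - <<'E'
from h import *
st(); plan([459.5,-63.5,250],23.7); plan([459.5,-63.5,8],23.7)
E
```

```text
1.37 [ 397.3 -199.8  402.8] [-0.49 -0.03  1.78  0.    1.39  0.63] F [-0.64  0.07 -0.11] M [ 0.0465  0.0046 -0.0137] w 87.9 g 0.0
rows>= 5.1 [0.3832, -0.3189, 0.5102] [-0.0007, -0.0009, 0.0232]
rows>= 10.1 [0.3821, -0.3181, 1.3169] [-0.0007, -0.0009, 0.0232]
```

Emit:
step_arm([
  [[0.1, -0.08, 0], [0, 0, 0.02], 1],
  [[0.2, -0.16, 0], [0, 0, 0.02], 1],
  [[0.3, -0.25, 0], [0, 0, 0.02], 1],
  [[0.38, -0.32, 0.05], [0, 0, 0.02], 1],
  [[0.38, -0.32, 0.2], [0, 0, 0.02], 1],
  [[0.38, -0.32, 0.35], [0, 0, 0.02], 1],
  [[0.38, -0.32, 0.5], [0, 0, 0.02], 1],
  [[0.38, -0.32, 0.65], [0, 0, 0.02], 1],
  [[0.38, -0.32, 0.75], [0, 0, 0.02], 1],
  [[0.38, -0.32, 0.8], [0, 0, 0.02], 1],
  [[0.38, -0.32, 0.8], [0, 0, 0.02], 1],
  [[0.38, -0.32, 0.8], [0, 0, 0.02], 1],
])

```text
t: 2.37
ee_pos: [457.8, -68.8, 162.2]
orientation: [-3.074, -0.646, 0.003]
ft_force: [0.1, 0.1, 1.6]
width: 87.7
grasp_force: 0.0
```

```bash
python3 - <<'E'
from h import *
st(); plan([459.5,-63.5,70],23.7); plan([459.5,-63.5,9],23.7)
cv2.imwrite("pics/s1.png",img("scene")["pixels"][:,:,::-1])
E
```

```text
2.37 [457.8 -68.8 162.2] [-0.17  0.28  2.03 -0.    0.84  0.98] F [0.13 0.1  1.59] M [-0.027  -0.0125 -0.0034] w 87.7 g 0.0
rows>= 2.2 [0.013, -0.0135, 0.3074] [-0.0007, 0.0012, 0.0006]
rows>= 3.7 [0.0134, -0.0133, 0.5107] [-0.0007, 0.0012, 0.0006]
```

View pics/s1.png

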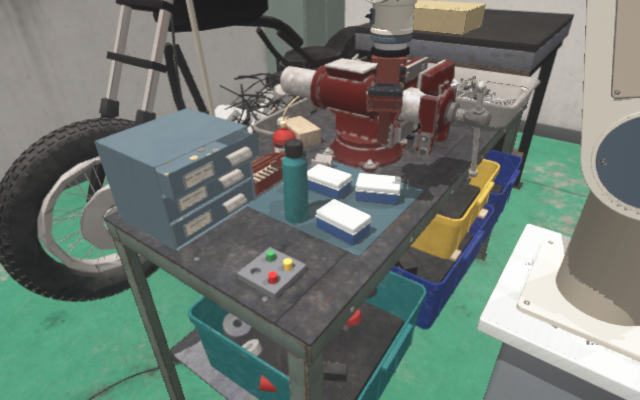

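The gripper hangs above tin B at about (388,95) and is clear of the vice, so I'll descend.

Emit:
step_arm([
  [[0.013, -0.013, 0.1], [0, 0, 0], 1],
  [[0.013, -0.013, 0.2], [0, 0, 0], 1],
  [[0.013, -0.013, 0.3], [0, 0, 0], 1],
  [[0.013, -0.013, 0.36], [0, 0, 0], 1],
  [[0.013, -0.013, 0.42], [0, 0, 0], 1],
  [[0.013, -0.013, 0.47], [0, 0, 0], 1],
  [[0.013, -0.013, 0.507], [0, 0, 0], 1],
  [[0.013, -0.013, 0.507], [0, 0, 0], 1],
  [[0.013, -0.013, 0.507], [0, 0, 0], -1],
  [[0.013, -0.013, 0.507], [0, 0, 0], -1],
  [[0.013, -0.013, 0.507], [0, 0, 0], -1],
  [[0.013, -0.013, 0.507], [0, 0, 0], -1],
  [[0.013, -0.013, 0.507], [0, 0, 0], -1],
  [[0.013, -0.013, 0.507], [0, 0, 0], -1],
])

```text
t: 3.58
ee_pos: [461.1, -63.7, 11.5]
orientation: [3.073, 0.647, 0.003]
ft_force: [-0.3, -1.2, 7.7]
width: 60.0
grasp_force: 30.0
```

```bash
python3 - <<'E'
from h import *
st()
E
```

```text
3.58 [461.1 -63.7  11.5] [-0.16  0.57  2.08 -0.    0.49  0.99] F [-0.34 -1.24  7.69] M [-0.142   0.078   0.0917] w 60.0 g 30.0
```

Emit:
step_arm([
  [[0, 0, -0.05], [0, 0, 0], -1],
  [[0, 0, -0.15], [0, 0, 0], -1],
  [[0, 0, -0.25], [0, 0, 0], -1],
  [[0, 0, -0.35], [0, 0, 0], -1],
  [[0, 0, -0.35], [0, 0.08, 0], -1],
  [[0, 0, -0.35], [0, 0.16, 0], -1],
  [[0, 0, -0.35], [0, 0.23, 0], -1],
  [[0, 0, -0.35], [0, 0.23, 0], -1],
  [[0, 0, -0.35], [0, 0.23, 0], -1],
  [[0, 0, -0.35], [0, 0.23, 0], -1],
  [[0, 0, -0.35], [0, 0.23, 0], -1],
  [[0, 0, -0.35], [0, 0.16, 0], -1],
  [[0, 0, -0.35], [0, 0.08, 0], -1],
  [[0, 0, -0.35], [0, 0, 0], -1],
  [[0, 0, -0.35], [0, 0, 0], -1],
  [[0, 0, -0.35], [0, 0, 0], -1],
  [[0, 0, -0.35], [0, 0, 0], -1],
  [[0, 0, -0.35], [0, 0, 0], -1],
  [[0, 0, -0.35], [0, 0, 0], -1],
])

```text
t: 5.17
ee_pos: [458.9, -63.3, 115.2]
orientation: [-3.073, -0.646, 0.0]
ft_force: [-0.1, 0.4, -3.2]
width: 59.9
grasp_force: 30.0
```

```bash
cat >> h.py <<'E'
def mom():
    o=st(); print("M in tool",R.from_rotvec(o["orientation"]).inv().apply(o["moment"]).round(4))
E
python3 -c "
from h import *
mom()"
```

```text
5.17 [458.9 -63.3 115.2] [-0.16  0.36  2.05  0.    0.73  0.99] F [-0.12  0.42 -3.16] M [-0.0053 -0.0277  0.0387] w 59.9 g 30.0
M in tool [-0.016   0.0232 -0.0387]
```

Emit:
step_arm([
  [[0, 0, 0], [0, -0.08, 0], -1],
  [[0, 0, 0], [0, -0.16, 0], -1],
  [[0, 0, 0], [0, -0.23, 0], -1],
  [[0, 0, 0], [0, -0.23, 0], -1],
  [[0, 0, 0], [0, -0.23, 0], -1],
  [[0, 0, 0], [0, -0.23, 0], -1],
  [[0, 0, 0], [0, -0.23, 0], -1],
  [[0, 0, 0], [0, -0.16, 0], -1],
  [[0, 0, 0], [0, -0.08, 0], -1],
  [[0, 0, 0], [0, 0, 0], -1],
  [[0, 0, 0], [0, 0, 0], -1],
  [[0, 0, 0], [0, 0, 0], -1],
  [[0, 0, 0], [0, 0, 0], -1],
  [[0, 0, 0], [0, 0, 0], -1],
  [[0, 0, 0], [0, 0, 0], -1],
])

```text
t: 6.42
ee_pos: [461.1, -63.3, 115.6]
orientation: [3.074, 0.648, -0.001]
ft_force: [0.5, 0.6, -3.3]
width: 59.7
grasp_force: 30.0
```

```bash
python3 -c "
from h import *
mom()"
```

```text
6.42 [461.1 -63.3 115.6] [-0.16  0.36  2.05 -0.    0.73  0.99] F [ 0.49  0.57 -3.28] M [0.0238 0.0559 0.0008] w 59.7 g 30.0
M in tool [ 0.0443 -0.0416 -0.0008]
```

Tool y moment shifted by 0.065, but tool x moved about as much, so this could be noise. I'll average several readings at this end, then at the other.

```bash
cat >> h.py <<'E'
def mavg(n=8):
    a=[]
    for k in range(n):
        img("top"); o=get_obs(); a.append(R.from_rotvec(o["orientation"]).inv().apply(o["moment"]))
    a=np.array(a); print(round(o["t"],2),o["ee_pos"].round(1),"M tool mean",a.mean(0).round(4),"std",a.std(0).round(4))
E
python3 -c "
from h import *
mavg()"
```

```text
6.82 [460.2 -63.3 115.5] M tool mean [ 0.0275  0.0055 -0.0079] std [0.0312 0.0223 0.0182]
```

Emit:
step_arm([
  [[0, 0, 0], [0, 0.08, 0], -1],
  [[0, 0, 0], [0, 0.16, 0], -1],
  [[0, 0, 0], [0, 0.23, 0], -1],
  [[0, 0, 0], [0, 0.23, 0], -1],
  [[0, 0, 0], [0, 0.23, 0], -1],
  [[0, 0, 0], [0, 0.23, 0], -1],
  [[0, 0, 0], [0, 0.23, 0], -1],
  [[0, 0, 0], [0, 0.16, 0], -1],
  [[0, 0, 0], [0, 0.08, 0], -1],
  [[0, 0, 0], [0, 0, 0], -1],
  [[0, 0, 0], [0, 0, 0], -1],
  [[0, 0, 0], [0, 0, 0], -1],
  [[0, 0, 0], [0, 0, 0], -1],
  [[0, 0, 0], [0, 0, 0], -1],
])

```text
t: 7.98
ee_pos: [459.7, -62.8, 115.2]
orientation: [-3.073, -0.648, -0.001]
ft_force: [-0.7, 0.1, -2.8]
width: 59.8
grasp_force: 30.0
```

```bash
python3 -c "
from h import *
mavg();o=get_obs();plan([459.8,-63.3,11.5],23.7)"
```

```text
8.38 [459.8 -63.7 115.6] M tool mean [-0.0161  0.0168  0.0051] std [0.0344 0.0277 0.0373]
rows>= 2.5 [0.0005, -0.0011, 0.3471] [-0.0, -0.0001, 0.0003]
```

Averaged, the shift is 0.011 ± 0.012, so B doesn't rattle. I'll set it down and move to C.

Emit:
step_arm([
  [[0, 0, 0.1], [0, 0, 0], -1],
  [[0, 0, 0.2], [0, 0, 0], -1],
  [[0, 0, 0.28], [0, 0, 0], -1],
  [[0, 0, 0.31], [0, 0, 0], -1],
  [[0, 0, 0.33], [0, 0, 0], -1],
  [[0, 0, 0.345], [0, 0, 0], -1],
  [[0, 0, 0.345], [0, 0, 0], -1],
  [[0, 0, 0.345], [0, 0, 0], -1],
  [[0, 0, 0.345], [0, 0, 0], 1],
  [[0, 0, 0.345], [0, 0, 0], 1],
  [[0, 0, 0.345], [0, 0, 0], 1],
  [[0, 0, 0.345], [0, 0, 0], 1],
  [[0, 0, 0.25], [0, 0, 0], 1],
  [[0, 0, 0.13], [0, 0, 0], 1],
  [[0, 0, 0], [0, 0, 0], 1],
  [[0, 0, -0.05], [0, 0, 0], 1],
  [[0, 0, -0.05], [0, 0, 0], 1],
])

```text
t: 9.8
ee_pos: [462.8, -63.8, 134.4]
orientation: [3.072, 0.646, 0.011]
ft_force: [0.7, -0.5, -0.5]
width: 87.9
grasp_force: 0.0
```

```bash
python3 - <<'E'
from h import *
st(); t=img("top")
for c in lids(t,(289,413,140,266)): print(cen(c),rect(t,c,47))
plan([576.3,-25.6,130],-1)
E
```

```text
9.8 [462.8 -63.8 134.4] [-0.16  0.33  2.04  0.    0.76  0.99] F [ 0.69 -0.47 -0.54] M [-0.0079  0.0157  0.0333] w 87.9 g 0.0
[309.6217547000895, 234.2797672336616] ((455.29425048828125, 93.03224182128906), (59.74150466918945, 99.9349365234375), 84.54602813720703)
[361.1397379912664, 181.53679443635775] ((575.3621215820312, -25.55217933654785), (99.12294006347656, 60.74098587036133), 0.1585334688425064)
[405.007648655317, 205.3747841105354] ((525.7715454101562, -111.02460479736328), (284.3421630859375, 52.5425910949707), 6.940991401672363)
rows>= 3.5 [0.4013, 0.0383, 0.01] [0.0011, -0.003, 0.2882]
```

Emit:
step_arm([
  [[0.1, 0.01, 0], [0, 0, 0.08], 1],
  [[0.2, 0.02, 0], [0, 0, 0.16], 1],
  [[0.3, 0.03, 0], [0, 0, 0.24], 1],
  [[0.4, 0.038, 0], [0, 0, 0.286], 1],
  [[0.4, 0.038, 0], [0, 0, 0.286], 1],
  [[0.4, 0.038, 0], [0, 0, 0.286], 1],
])

```text
t: 10.35
ee_pos: [574.3, -24.9, 128.5]
orientation: [-3.141, 0.019, 0.004]
ft_force: [-2.0, -0.4, -1.1]
width: 87.6
grasp_force: 0.0
```

```bash
python3 - <<'E'
from h import *
st(); plan([576,-25.6,10],-0.5)
E
```

```text
10.35 [574.3 -24.9 128.5] [-0.06  0.48  1.8  -0.    0.86  1.52] F [-1.97 -0.4  -1.1 ] M [ 0.0623  0.0073 -0.0427] w 87.6 g 0.0
rows>= 2.8 [0.0066, 0.0021, 0.3951] [-0.0001, 0.0017, -0.0024]
```

Emit:
step_arm([
  [[0.005, 0.002, 0.1], [0, 0, 0], 1],
  [[0.005, 0.002, 0.2], [0, 0, 0], 1],
  [[0.005, 0.002, 0.28], [0, 0, 0], 1],
  [[0.005, 0.002, 0.33], [0, 0, 0], 1],
  [[0.005, 0.002, 0.37], [0, 0, 0], 1],
  [[0.005, 0.002, 0.392], [0, 0, 0], 1],
  [[0.005, 0.002, 0.392], [0, 0, 0], 1],
  [[0.005, 0.002, 0.392], [0, 0, 0], 1],
  [[0.005, 0.002, 0.392], [0, 0, 0], -1],
  [[0.005, 0.002, 0.392], [0, 0, 0], -1],
  [[0.005, 0.002, 0.392], [0, 0, 0], -1],
  [[0.005, 0.002, 0.392], [0, 0, 0], -1],
  [[0.005, 0.002, 0.392], [0, 0, 0], -1],
  [[0.005, 0.002, 0.392], [0, 0, 0], -1],
])

```text
t: 11.52
ee_pos: [576.3, -26.2, 13.6]
orientation: [3.141, -0.022, 0.001]
ft_force: [-1.5, -0.9, 4.9]
width: 59.9
grasp_force: 30.0
```

```bash
python3 -c "
from h import *
st()"
```

```text
11.52 [576.3 -26.2  13.6] [-0.07  0.66  1.83 -0.    0.65  1.52] F [-1.51 -0.95  4.9 ] M [-0.1483  0.1492  0.0529] w 59.9 g 30.0
```

Emit:
step_arm([
  [[0, 0, -0.05], [0, 0, 0], -1],
  [[0, 0, -0.15], [0, 0, 0], -1],
  [[0, 0, -0.25], [0, 0, 0], -1],
  [[0, 0, -0.35], [0, 0, 0], -1],
  [[0, 0, -0.35], [0, 0.08, 0], -1],
  [[0, 0, -0.35], [0, 0.16, 0], -1],
  [[0, 0, -0.35], [0, 0.23, 0], -1],
  [[0, 0, -0.35], [0, 0.23, 0], -1],
  [[0, 0, -0.35], [0, 0.23, 0], -1],
  [[0, 0, -0.35], [0, 0.23, 0], -1],
  [[0, 0, -0.35], [0, 0.23, 0], -1],
  [[0, 0, -0.35], [0, 0.16, 0], -1],
  [[0, 0, -0.35], [0, 0.08, 0], -1],
  [[0, 0, -0.35], [0, 0, 0], -1],
  [[0, 0, -0.35], [0, 0, 0], -1],
  [[0, 0, -0.35], [0, 0, 0], -1],
  [[0, 0, -0.35], [0, 0, 0], -1],
  [[0, 0, -0.35], [0, 0, 0], -1],
])

```text
t: 13.02
ee_pos: [574.7, -26.0, 117.3]
orientation: [-3.141, 0.022, 0.0]
ft_force: [0.0, 0.2, -3.4]
width: 60.2
grasp_force: 30.0
```

```bash
python3 -c "
from h import *
st();mavg(12)"
```

```text
13.02 [574.7 -26.  117.3] [-0.07  0.49  1.81  0.    0.84  1.52] F [ 0.01  0.21 -3.42] M [-0.0173  0.0284  0.0128] w 60.2 g 30.0
13.62 [576.  -26.1 118. ] M tool mean [ 0.024  -0.0112 -0.0121] std [0.0258 0.0236 0.0235]
```

Emit:
step_arm([
  [[0, 0, 0], [0, -0.08, 0], -1],
  [[0, 0, 0], [0, -0.16, 0], -1],
  [[0, 0, 0], [0, -0.23, 0], -1],
  [[0, 0, 0], [0, -0.23, 0], -1],
  [[0, 0, 0], [0, -0.23, 0], -1],
  [[0, 0, 0], [0, -0.23, 0], -1],
  [[0, 0, 0], [0, -0.23, 0], -1],
  [[0, 0, 0], [0, -0.16, 0], -1],
  [[0, 0, 0], [0, -0.08, 0], -1],
  [[0, 0, 0], [0, 0, 0], -1],
  [[0, 0, 0], [0, 0, 0], -1],
  [[0, 0, 0], [0, 0, 0], -1],
  [[0, 0, 0], [0, 0, 0], -1],
  [[0, 0, 0], [0, 0, 0], -1],
])

```text
t: 14.78
ee_pos: [577.6, -26.2, 118.6]
orientation: [3.141, -0.022, 0.0]
ft_force: [0.6, -0.3, -3.2]
width: 59.9
grasp_force: 30.0
```

```bash
python3 -c "
from h import *
mavg(12);plan([576,-25.5,11.5],-0.8)"
```

```text
15.38 [576.  -26.1 117.9] M tool mean [ 0.0168 -0.0213 -0.0011] std [0.03   0.0239 0.0285]
rows>= 2.6 [0.0001, -0.002, 0.3548] [0.0, 0.0001, -0.0001]
```

C's shift is 0.010, so it has no ball either. I'll set it down and check A directly.

Emit:
step_arm([
  [[0, 0, 0.1], [0, 0, 0], -1],
  [[0, 0, 0.2], [0, 0, 0], -1],
  [[0, 0, 0.28], [0, 0, 0], -1],
  [[0, 0, 0.31], [0, 0, 0], -1],
  [[0, 0, 0.33], [0, 0, 0], -1],
  [[0, 0, 0.347], [0, 0, 0], -1],
  [[0, 0, 0.347], [0, 0, 0], -1],
  [[0, 0, 0.347], [0, 0, 0], -1],
  [[0, 0, 0.347], [0, 0, 0], 1],
  [[0, 0, 0.347], [0, 0, 0], 1],
  [[0, 0, 0.347], [0, 0, 0], 1],
  [[0, 0, 0.347], [0, 0, 0], 1],
  [[0, 0, 0.25], [0, 0, 0], 1],
  [[0, 0, 0.13], [0, 0, 0], 1],
  [[0, 0, 0], [0, 0, 0], 1],
  [[0, 0, -0.1], [0, 0, 0], 1],
  [[0, 0, -0.2], [0, 0, 0], 1],
  [[0, 0, -0.3], [0, 0, 0], 1],
  [[0, 0, -0.3], [0, 0, 0], 1],
  [[0, 0, -0.3], [0, 0, 0], 1],
])

```text
t: 17.05
ee_pos: [577.1, -26.2, 210.1]
orientation: [3.141, -0.022, 0.007]
ft_force: [0.2, 0.2, -1.4]
width: 88.0
grasp_force: 0.0
```

```bash
python3 - <<'E'
from h import *
st(); plan([454.7,93.3,205],-5.4)
E
```

```text
17.05 [577.1 -26.2 210.1] [-0.07  0.37  1.75  0.    1.02  1.52] F [ 0.19  0.21 -1.39] M [0.0436 0.0106 0.0297] w 88.0 g 0.0
rows>= 4.1 [-0.4138, -0.3924, 0.0152] [0.0, -0.003, 0.0534]
```

Emit:
step_arm([
  [[-0.12, -0.05, 0], [0, 0, 0.02], 1],
  [[-0.22, -0.12, 0], [0, 0, 0.05], 1],
  [[-0.32, -0.22, 0], [0, 0, 0.053], 1],
  [[-0.41, -0.31, 0], [0, 0, 0.053], 1],
  [[-0.412, -0.391, 0.05], [0, 0, 0.053], 1],
  [[-0.412, -0.391, 0.15], [0, 0, 0.053], 1],
  [[-0.412, -0.391, 0.25], [0, 0, 0.053], 1],
  [[-0.412, -0.391, 0.3], [0, 0, 0.053], 1],
  [[-0.412, -0.391, 0.3], [0, 0, 0.053], 1],
  [[-0.412, -0.391, 0.3], [0, 0, 0.053], 1],
])

```text
t: 17.88
ee_pos: [452.6, 92.7, 116.6]
orientation: [3.137, -0.147, -0.006]
ft_force: [0.2, -0.1, -0.4]
width: 88.0
grasp_force: 0.0
```

```bash
python3 - <<'E'
from h import *
st(); plan([455,93.3,10],-5.4)
E
```

```text
17.88 [452.6  92.7 116.6] [0.18 0.36 2.05 0.   0.73 1.84] F [ 0.15 -0.11 -0.41] M [0.032  0.0274 0.0109] w 88.0 g 0.0
rows>= 2.6 [0.009, -0.003, 0.3553] [0.0007, 0.0027, 0.0004]
```

Emit:
step_arm([
  [[0.006, -0.003, 0.1], [0, 0, 0], 1],
  [[0.006, -0.003, 0.2], [0, 0, 0], 1],
  [[0.006, -0.003, 0.26], [0, 0, 0], 1],
  [[0.006, -0.003, 0.3], [0, 0, 0], 1],
  [[0.006, -0.003, 0.33], [0, 0, 0], 1],
  [[0.006, -0.003, 0.352], [0, 0, 0], 1],
  [[0.006, -0.003, 0.352], [0, 0, 0], 1],
  [[0.006, -0.003, 0.352], [0, 0, 0], 1],
  [[0.006, -0.003, 0.352], [0, 0, 0], -1],
  [[0.006, -0.003, 0.352], [0, 0, 0], -1],
  [[0.006, -0.003, 0.352], [0, 0, 0], -1],
  [[0.006, -0.003, 0.352], [0, 0, 0], -1],
  [[0.006, -0.003, 0.352], [0, 0, 0], -1],
  [[0.006, -0.003, 0.352], [0, 0, 0], -1],
])

```text
t: 19.05
ee_pos: [456.1, 93.6, 12.7]
orientation: [3.138, -0.147, 0.001]
ft_force: [-0.6, -2.4, 6.9]
width: 59.6
grasp_force: 30.0
```

```bash
python3 -c "
from h import *
st()"
```

```text
19.05 [456.1  93.6  12.7] [ 0.18  0.57  2.08 -0.    0.49  1.84] F [-0.57 -2.39  6.87] M [-0.2698  0.1146  0.0252] w 59.6 g 30.0
```

Emit:
step_arm([
  [[0, 0, -0.05], [0, 0, 0], -1],
  [[0, 0, -0.15], [0, 0, 0], -1],
  [[0, 0, -0.25], [0, 0, 0], -1],
  [[0, 0, -0.35], [0, 0, 0], -1],
  [[0, 0, -0.35], [0, 0.08, 0], -1],
  [[0, 0, -0.35], [0, 0.16, 0], -1],
  [[0, 0, -0.35], [0, 0.23, 0], -1],
  [[0, 0, -0.35], [0, 0.23, 0], -1],
  [[0, 0, -0.35], [0, 0.23, 0], -1],
  [[0, 0, -0.35], [0, 0.23, 0], -1],
  [[0, 0, -0.35], [0, 0.23, 0], -1],
  [[0, 0, -0.35], [0, 0.16, 0], -1],
  [[0, 0, -0.35], [0, 0.08, 0], -1],
  [[0, 0, -0.35], [0, 0, 0], -1],
  [[0, 0, -0.35], [0, 0, 0], -1],
  [[0, 0, -0.35], [0, 0, 0], -1],
  [[0, 0, -0.35], [0, 0, 0], -1],
  [[0, 0, -0.35], [0, 0, 0], -1],
])

```text
t: 20.55
ee_pos: [454.4, 93.3, 116.7]
orientation: [3.137, -0.147, -0.0]
ft_force: [-0.2, 0.2, -2.7]
width: 60.0
grasp_force: 30.0
```

```bash
python3 -c "
from h import *
st();mavg(12)"
```

```text
20.55 [454.4  93.3 116.7] [ 0.18  0.36  2.05 -0.    0.73  1.84] F [-0.24  0.19 -2.69] M [0.0309 0.0754 0.0218] w 60.0 g 30.0
21.15 [456.   93.7 117.4] M tool mean [ 0.0197 -0.0138 -0.0076] std [0.0164 0.0298 0.0175]
```

Emit:
step_arm([
  [[0, 0, 0], [0, -0.08, 0], -1],
  [[0, 0, 0], [0, -0.16, 0], -1],
  [[0, 0, 0], [0, -0.23, 0], -1],
  [[0, 0, 0], [0, -0.23, 0], -1],
  [[0, 0, 0], [0, -0.23, 0], -1],
  [[0, 0, 0], [0, -0.23, 0], -1],
  [[0, 0, 0], [0, -0.23, 0], -1],
  [[0, 0, 0], [0, -0.16, 0], -1],
  [[0, 0, 0], [0, -0.08, 0], -1],
  [[0, 0, 0], [0, 0, 0], -1],
  [[0, 0, 0], [0, 0, 0], -1],
  [[0, 0, 0], [0, 0, 0], -1],
  [[0, 0, 0], [0, 0, 0], -1],
  [[0, 0, 0], [0, 0, 0], -1],
])

```text
t: 22.32
ee_pos: [457.3, 93.9, 117.8]
orientation: [-3.138, 0.147, 0.0]
ft_force: [0.8, 0.6, -3.2]
width: 59.8
grasp_force: 30.0
```

```bash
python3 -c "
from h import *
mavg(12)"
```

```text
22.92 [456.   93.7 117.4] M tool mean [ 0.039  -0.0074  0.0086] std [0.0285 0.0241 0.0354]
```

Tin A shows no shift either, so the tips may be too weak or the tins may be slipping in the grip. I'll tip A further and look while it is tipped.

Emit:
step_arm([
  [[0, 0, -0.05], [0, 0.08, 0], -1],
  [[0, 0, -0.1], [0, 0.16, 0], -1],
  [[0, 0, -0.1], [0, 0.24, 0], -1],
  [[0, 0, -0.1], [0, 0.32, 0], -1],
  [[0, 0, -0.1], [0, 0.4, 0], -1],
  [[0, 0, -0.1], [0, 0.4, 0], -1],
  [[0, 0, -0.1], [0, 0.4, 0], -1],
  [[0, 0, -0.1], [0, 0.4, 0], -1],
  [[0, 0, -0.1], [0, 0.4, 0], -1],
])

```text
t: 23.67
ee_pos: [464.3, 74.2, 179.5]
orientation: [-3.014, 0.116, -0.846]
ft_force: [0.0, 0.5, -3.2]
width: 60.2
grasp_force: 30.0
```

```bash
python3 -c "
from h import *
o=st();print(R.from_rotvec(o['orientation']).as_matrix().round(2));mavg(8)
a=img('scene')['pixels'][:,:,::-1][60:300,200:480];cv2.imwrite('pics/tip.png',cv2.resize(a,None,fx=2,fy=2))"
```

```text
23.67 [464.3  74.2 179.5] [ 0.21  0.13  2.34 -0.72  0.19  2.54] F [ 0.02  0.46 -3.21] M [0.0215 0.5417 0.0417] w 60.2 g 30.0
[[ 0.85 -0.07  0.52]
 [-0.07 -1.   -0.01]
 [ 0.52 -0.03 -0.85]]
24.07 [463.8  74.3 179.2] M tool mean [ 0.0093 -0.5045  0.0215] std [0.0352 0.029  0.0274]
```

View pics/tip.png

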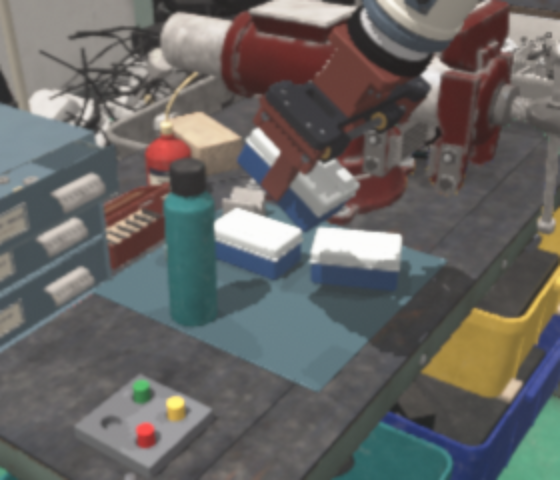

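The picture shows tin A held firmly and tipped about 31°, but joint 6 stopped at its 2.54 limit. I'll level it and measure.

Emit:
step_arm([
  [[0, 0, 0], [0, -0.08, 0], -1],
  [[0, 0, 0], [0, -0.16, 0], -1],
  [[0, 0, 0], [0, -0.24, 0], -1],
  [[0, 0, 0], [0, -0.32, 0], -1],
  [[0, 0, 0], [0, -0.368, 0], -1],
  [[0, 0, 0], [0, -0.368, 0], -1],
  [[0, 0, 0], [0, -0.368, 0], -1],
  [[0, 0, 0], [0, -0.368, 0], -1],
  [[0, 0, 0], [0, -0.368, 0], -1],
  [[0, 0, 0], [0, -0.368, 0], -1],
])

```text
t: 24.95
ee_pos: [462.1, 74.1, 178.8]
orientation: [-3.113, 0.104, 0.007]
ft_force: [0.8, 0.5, -4.3]
width: 60.1
grasp_force: 30.0
```

```bash
python3 -c "
from h import *
o=st();print(R.from_rotvec(o['orientation']).as_matrix().round(3)[2]);mavg(10);plan([455.5,93.5,150],-5.4)"
```

```text
24.95 [462.1  74.1 178.8] [0.12 0.26 2.   0.04 0.88 1.73] F [ 0.8   0.46 -4.25] M [ 0.0271  0.0032 -0.0177] w 60.1 g 30.0
[-0.005 -0.027 -1.   ]
25.45 [463.8  74.2 179.5] M tool mean [ 0.0143 -0.0031 -0.0012] std [0.0225 0.025  0.0274]
rows>= 0.9 [-0.0313, -0.0596, 0.1001] [-0.0184, 0.0035, 0.0182]
```

Now the opposite large tip, with the pose corrected first.

Emit:
step_arm([
  [[-0.03, -0.06, 0.05], [-0.018, 0.003, 0.018], -1],
  [[-0.03, -0.06, 0.05], [-0.018, -0.08, 0.018], -1],
  [[-0.03, -0.06, 0.05], [-0.018, -0.16, 0.018], -1],
  [[-0.03, -0.06, 0.05], [-0.018, -0.24, 0.018], -1],
  [[-0.03, -0.06, 0.05], [-0.018, -0.32, 0.018], -1],
  [[-0.03, -0.06, 0.05], [-0.018, -0.4, 0.018], -1],
  [[-0.03, -0.06, 0.05], [-0.018, -0.4, 0.018], -1],
  [[-0.03, -0.06, 0.05], [-0.018, -0.4, 0.018], -1],
  [[-0.03, -0.06, 0.05], [-0.018, -0.4, 0.018], -1],
  [[-0.03, -0.06, 0.05], [-0.018, -0.32, 0.018], -1],
  [[-0.03, -0.06, 0.05], [-0.018, -0.24, 0.018], -1],
  [[-0.03, -0.06, 0.05], [-0.018, -0.16, 0.018], -1],
  [[-0.03, -0.06, 0.05], [-0.018, -0.08, 0.018], -1],
  [[-0.03, -0.06, 0.05], [-0.018, 0.003, 0.018], -1],
  [[-0.03, -0.06, 0.05], [-0.018, 0.003, 0.018], -1],
  [[-0.03, -0.06, 0.05], [-0.018, 0.003, 0.018], -1],
  [[-0.03, -0.06, 0.05], [-0.018, 0.003, 0.018], -1],
  [[-0.03, -0.06, 0.05], [-0.018, 0.003, 0.018], -1],
])

```text
t: 26.95
ee_pos: [457.4, 93.3, 165.6]
orientation: [-3.137, 0.148, 0.001]
ft_force: [0.4, 0.6, -3.7]
width: 60.3
grasp_force: 30.0
```

```bash
python3 -c "
from h import *
o=st();print(R.from_rotvec(o['orientation']).as_matrix().round(3)[2]);mavg(10);plan([455.5,93.5,12.7],-5.4)"
```

```text
26.95 [457.4  93.3 165.6] [0.17 0.28 2.02 0.   0.85 1.84] F [ 0.45  0.64 -3.74] M [ 0.0135  0.0032 -0.0507] w 60.3 g 30.0
[-0.001 -0.001 -1.   ]
27.45 [455.9  93.1 164.8] M tool mean [ 0.0404 -0.008   0.0081] std [0.0207 0.0282 0.0315]
rows>= 3.6 [-0.0008, -0.001, 0.507] [-0.0003, 0.001, 0.0001]
```

Even at ±34°, A shows no shift (−0.003 against −0.008), so A is out. B and C only had short 20° tips, which may not have freed a sticky ball. I'll set A down and retest C with bigger, longer tips.

Emit:
step_arm([
  [[0, 0, 0.12], [0, 0, 0], -1],
  [[0, 0, 0.24], [0, 0, 0], -1],
  [[0, 0, 0.36], [0, 0, 0], -1],
  [[0, 0, 0.43], [0, 0, 0], -1],
  [[0, 0, 0.47], [0, 0, 0], -1],
  [[0, 0, 0.49], [0, 0, 0], -1],
  [[0, 0, 0.506], [0, 0, 0], -1],
  [[0, 0, 0.506], [0, 0, 0], -1],
  [[0, 0, 0.506], [0, 0, 0], -1],
  [[0, 0, 0.506], [0, 0, 0], 1],
  [[0, 0, 0.506], [0, 0, 0], 1],
  [[0, 0, 0.506], [0, 0, 0], 1],
  [[0, 0, 0.506], [0, 0, 0], 1],
  [[0, 0, 0.4], [0, 0, 0], 1],
  [[0, 0, 0.28], [0, 0, 0], 1],
  [[0, 0, 0.14], [0, 0, 0], 1],
  [[0, 0, 0], [0, 0, 0], 1],
  [[0, 0, -0.1], [0, 0, 0], 1],
  [[0, 0, -0.14], [0, 0, 0], 1],
  [[0, 0, -0.14], [0, 0, 0], 1],
])

```text
t: 29.12
ee_pos: [458.1, 93.5, 210.6]
orientation: [-3.136, 0.147, -0.01]
ft_force: [0.7, 0.1, 0.3]
width: 87.4
grasp_force: 0.0
```

```bash
python3 - <<'E'
from h import *
st(); plan([576.2,-25.7,205],-0.8)
t=img("top")
for c in lids(t,(289,413,140,266)): print(cen(c),rect(t,c,47))
E
```

```text
29.12 [458.1  93.5 210.6] [0.18 0.2  1.98 0.   0.95 1.84] F [0.67 0.12 0.35] M [0.0545 0.0898 0.0262] w 87.4 g 0.0
rows>= 4.0 [0.429, 0.3587, 0.0206] [-0.0015, -0.0042, -0.0533]
[307.606734630831, 245.14643188137165] ((430.84832763671875, 97.30442810058594), (58.701045989990234, 50.291664123535156), 84.88065338134766)
[323.62053553122564, 184.88924426948782] ((571.8899536132812, 63.86271667480469), (154.50643920898438, 168.31565856933594), 11.788833618164062)
[370.72245057741236, 230.94402035623406] ((524.7061767578125, -4.203643798828125), (231.88949584960938, 277.4745788574219), 89.81468963623047)
[388.9613924050633, 207.01856540084387] ((526.6199951171875, -85.09317016601562), (299.64398193359375, 18.962432861328125), 19.538249969482422)
```

Emit:
step_arm([
  [[0.01, 0.13, 0], [0, 0, -0.02], 1],
  [[0.08, 0.24, 0], [0, 0, -0.05], 1],
  [[0.18, 0.33, 0], [0, 0, -0.053], 1],
  [[0.3, 0.358, 0], [0, 0, -0.053], 1],
  [[0.425, 0.358, 0.05], [0, 0, -0.053], 1],
  [[0.425, 0.358, 0.15], [0, 0, -0.053], 1],
  [[0.425, 0.358, 0.25], [0, 0, -0.053], 1],
  [[0.425, 0.358, 0.3], [0, 0, -0.053], 1],
  [[0.425, 0.358, 0.3], [0, 0, -0.053], 1],
  [[0.425, 0.358, 0.3], [0, 0, -0.053], 1],
])

```text
t: 30.0
ee_pos: [571.0, -25.6, 114.5]
orientation: [-3.141, 0.023, 0.009]
ft_force: [0.7, 0.5, -0.5]
width: 87.8
grasp_force: 0.0
```

```bash
python3 - <<'E'
from h import *
st(); plan([576,-25.8,10],-0.8)
E
```

```text
30.0 [571.  -25.6 114.5] [-0.07  0.49  1.82  0.    0.84  1.52] F [ 0.71  0.49 -0.54] M [ 0.0413  0.0131 -0.0055] w 87.8 g 0.0
rows>= 2.5 [0.0187, 0.0006, 0.3481] [-0.0006, 0.0039, -0.0004]
```

Emit:
step_arm([
  [[0.012, 0, 0.1], [0, 0, 0], 1],
  [[0.012, 0, 0.2], [0, 0, 0], 1],
  [[0.012, 0, 0.27], [0, 0, 0], 1],
  [[0.012, 0, 0.32], [0, 0, 0], 1],
  [[0.012, 0, 0.345], [0, 0, 0], 1],
  [[0.012, 0, 0.345], [0, 0, 0], 1],
  [[0.012, 0, 0.345], [0, 0, 0], -1],
  [[0.012, 0, 0.345], [0, 0, 0], -1],
  [[0.012, 0, 0.345], [0, 0, 0], -1],
  [[0.012, 0, 0.345], [0, 0, 0], -1],
  [[0.012, 0, 0.345], [0, 0, 0], -1],
  [[0.012, 0, 0.345], [0, 0, 0], -1],
])

```text
t: 31.0
ee_pos: [576.9, -25.8, 14.2]
orientation: [-3.141, 0.023, -0.001]
ft_force: [-0.8, -0.6, 7.0]
width: 59.7
grasp_force: 30.0
```

```bash
python3 -c "
from h import *
st()"
```

```text
31.0 [576.9 -25.8  14.2] [-0.07  0.66  1.83  0.    0.65  1.52] F [-0.79 -0.61  6.96] M [-0.0779  0.2336  0.017 ] w 59.7 g 30.0
```

Emit:
step_arm([
  [[0, 0, -0.1], [0, 0, 0], -1],
  [[0, 0, -0.22], [0, 0, 0], -1],
  [[0, 0, -0.34], [0, 0, 0], -1],
  [[0, 0, -0.46], [0, 0.08, 0], -1],
  [[0, 0, -0.56], [0, 0.16, 0], -1],
  [[0, 0, -0.6], [0, 0.24, 0], -1],
  [[0, 0, -0.6], [0, 0.32, 0], -1],
  [[0, 0, -0.6], [0, 0.4, 0], -1],
  [[0, 0, -0.6], [0, 0.4, 0], -1],
  [[0, 0, -0.6], [0, 0.4, 0], -1],
  [[0, 0, -0.6], [0, 0.4, 0], -1],
  [[0, 0, -0.6], [0, 0.4, 0], -1],
  [[0, 0, -0.6], [0, 0.4, 0], -1],
])

```text
t: 32.08
ee_pos: [578.1, -25.8, 193.8]
orientation: [2.998, -0.021, 0.926]
ft_force: [0.1, -0.2, -2.7]
width: 59.8
grasp_force: 30.0
```

```bash
python3 -c "
from h import *
o=st();print(R.from_rotvec(o['orientation']).as_matrix().round(3)[2]);mavg(3);plan([576,-25.8,190],-0.8)"
```

```text
32.08 [578.1 -25.8 193.8] [-0.09  0.24  2.16  0.29  0.15  1.23] F [ 0.08 -0.18 -2.74] M [ 0.0699  0.4638 -0.0081] w 59.8 g 30.0
[ 0.564 -0.001 -0.826]
32.23 [577.2 -25.8 193.4] M tool mean [ 0.0357 -0.4878 -0.0036] std [0.038  0.0293 0.0294]
rows>= 4.8 [-0.0096, 0.0002, 0.0072] [-0.0004, -0.3992, -0.0003]
```

Emit:
step_arm([
  [[0, 0, 0], [0, -0.08, 0], -1],
  [[0, 0, 0], [0, -0.16, 0], -1],
  [[0, 0, 0], [0, -0.24, 0], -1],
  [[0, 0, 0], [0, -0.32, 0], -1],
  [[0, 0, 0], [0, -0.4, 0], -1],
  [[0, 0, 0], [0, -0.4, 0], -1],
  [[0, 0, 0], [0, -0.4, 0], -1],
  [[0, 0, 0], [0, -0.4, 0], -1],
  [[0, 0, 0], [0, -0.4, 0], -1],
  [[0, 0, 0], [0, -0.4, 0], -1],
])

```text
t: 33.07
ee_pos: [575.2, -25.8, 193.1]
orientation: [-3.141, 0.023, 0.001]
ft_force: [-0.1, 0.3, -1.9]
width: 60.0
grasp_force: 30.0
```

```bash
python3 -c "
from h import *
mavg(10)"
```

```text
33.57 [576.4 -25.8 193.3] M tool mean [ 0.0384 -0.0164 -0.0188] std [0.03   0.0234 0.0225]
```

Emit:
step_arm([
  [[0, 0, 0], [0, -0.08, 0], -1],
  [[0, 0, 0], [0, -0.16, 0], -1],
  [[0, 0, 0], [0, -0.24, 0], -1],
  [[0, 0, 0], [0, -0.32, 0], -1],
  [[0, 0, 0], [0, -0.4, 0], -1],
  [[0, 0, 0], [0, -0.4, 0], -1],
  [[0, 0, 0], [0, -0.4, 0], -1],
  [[0, 0, 0], [0, -0.4, 0], -1],
  [[0, 0, 0], [0, -0.4, 0], -1],
  [[0, 0, 0], [0, -0.32, 0], -1],
  [[0, 0, 0], [0, -0.24, 0], -1],
  [[0, 0, 0], [0, -0.16, 0], -1],
  [[0, 0, 0], [0, -0.08, 0], -1],
  [[0, 0, 0], [0, 0, 0], -1],
  [[0, 0, 0], [0, 0, 0], -1],
  [[0, 0, 0], [0, 0, 0], -1],
  [[0, 0, 0], [0, 0, 0], -1],
  [[0, 0, 0], [0, 0, 0], -1],
  [[0, 0, 0], [0, 0, 0], -1],
])

```text
t: 35.15
ee_pos: [577.7, -25.9, 193.4]
orientation: [-3.141, 0.023, 0.002]
ft_force: [-1.0, 0.3, -2.2]
width: 59.6
grasp_force: 30.0
```

```bash
python3 -c "
from h import *
mavg(10);plan([576.2,-25.8,14.2],-0.8)"
```

```text
35.65 [576.4 -25.8 193.2] M tool mean [ 0.0107 -0.0141 -0.023 ] std [0.0228 0.0275 0.0378]
rows>= 4.3 [0.0001, 0.0004, 0.5966] [-0.0004, 0.0009, -0.0003]
```

C is unchanged at ±34° as well, so B should be the one. I'll set C down and confirm B with large tips.

Emit:
step_arm([
  [[0, 0, 0.13], [0, 0, 0], -1],
  [[0, 0, 0.26], [0, 0, 0], -1],
  [[0, 0, 0.39], [0, 0, 0], -1],
  [[0, 0, 0.5], [0, 0, 0], -1],
  [[0, 0, 0.55], [0, 0, 0], -1],
  [[0, 0, 0.58], [0, 0, 0], -1],
  [[0, 0, 0.596], [0, 0, 0], -1],
  [[0, 0, 0.596], [0, 0, 0], -1],
  [[0, 0, 0.596], [0, 0, 0], 1],
  [[0, 0, 0.596], [0, 0, 0], 1],
  [[0, 0, 0.596], [0, 0, 0], 1],
  [[0, 0, 0.596], [0, 0, 0], 1],
  [[0, 0, 0.5], [0, 0, 0], 1],
  [[0, 0, 0.38], [0, 0, 0], 1],
  [[0, 0, 0.3], [0, 0, 0], 1],
  [[0, 0, 0.25], [0, 0, 0], 1],
  [[0, 0, 0.25], [0, 0, 0], 1],
])

```text
t: 37.07
ee_pos: [579.0, -25.9, 122.3]
orientation: [-3.141, 0.023, -0.01]
ft_force: [-0.3, -0.1, 1.1]
width: 87.8
grasp_force: 0.0
```

```bash
python3 - <<'E'
from h import *
st(); plan([460.5,-63.7,110],23.7)
E
```

```text
37.07 [579.  -25.9 122.3] [-0.07  0.49  1.8   0.    0.84  1.52] F [-0.26 -0.15  1.14] M [0.0091 0.006  0.0013] w 87.8 g 0.0
rows>= 3.4 [-0.3933, 0.1316, 0.0384] [0.0007, -0.0041, -0.2854]
```

Emit:
step_arm([
  [[-0.13, 0.04, 0], [0, 0, -0.08], 1],
  [[-0.26, 0.08, 0], [0, 0, -0.16], 1],
  [[-0.387, 0.131, 0], [0, 0, -0.24], 1],
  [[-0.387, 0.131, 0], [0, 0, -0.285], 1],
  [[-0.387, 0.131, 0.05], [0, 0, -0.285], 1],
  [[-0.387, 0.131, 0.1], [0, 0, -0.285], 1],
  [[-0.387, 0.131, 0.1], [0, 0, -0.285], 1],
  [[-0.387, 0.131, 0.1], [0, 0, -0.285], 1],
])

```text
t: 37.73
ee_pos: [458.7, -63.3, 87.5]
orientation: [-3.073, -0.644, 0.005]
ft_force: [-1.0, 0.1, 0.2]
width: 87.8
grasp_force: 0.0
```

```bash
python3 - <<'E'
from h import *
st(); plan([460,-63.5,10],23.7)
E
```

```text
37.73 [458.7 -63.3  87.5] [-0.16  0.42  2.06  0.    0.66  0.99] F [-0.97  0.08  0.25] M [-0.0416 -0.0426  0.0025] w 87.8 g 0.0
rows>= 1.9 [0.0044, 0.0031, 0.2582] [-0.0016, 0.0019, -0.0005]
```

Emit:
step_arm([
  [[0.002, 0, 0.1], [0, 0, 0], 1],
  [[0.002, 0, 0.18], [0, 0, 0], 1],
  [[0.002, 0, 0.23], [0, 0, 0], 1],
  [[0.002, 0, 0.255], [0, 0, 0], 1],
  [[0.002, 0, 0.255], [0, 0, 0], 1],
  [[0.002, 0, 0.255], [0, 0, 0], -1],
  [[0.002, 0, 0.255], [0, 0, 0], -1],
  [[0.002, 0, 0.255], [0, 0, 0], -1],
  [[0.002, 0, 0.255], [0, 0, 0], -1],
  [[0.002, 0, 0.255], [0, 0, 0], -1],
  [[0.002, 0, 0.255], [0, 0, 0], -1],
])

```text
t: 38.65
ee_pos: [460.8, -63.2, 12.6]
orientation: [-3.075, -0.644, -0.001]
ft_force: [-1.7, 0.3, 7.1]
width: 59.8
grasp_force: 30.0
```

```bash
python3 -c "
from h import *
st()"
```

```text
38.65 [460.8 -63.2  12.6] [-0.16  0.57  2.08  0.    0.49  0.99] F [-1.7   0.3   7.13] M [-0.1051  0.0813  0.0635] w 59.8 g 30.0
```

Emit:
step_arm([
  [[0, 0, -0.1], [0, 0, 0], -1],
  [[0, 0, -0.22], [0, 0, 0], -1],
  [[0, 0, -0.34], [0, 0, 0], -1],
  [[0.05, -0.12, -0.46], [0, 0, 0], -1],
  [[0.05, -0.12, -0.58], [0, 0, 0], -1],
  [[0.05, -0.12, -0.7], [0, 0.08, 0], -1],
  [[0.05, -0.12, -0.7], [0, 0.16, 0], -1],
  [[0.05, -0.12, -0.7], [0, 0.24, 0], -1],
  [[0.05, -0.12, -0.7], [0, 0.32, 0], -1],
  [[0.05, -0.12, -0.7], [0, 0.4, 0], -1],
  [[0.05, -0.12, -0.7], [0, 0.4, 0], -1],
  [[0.05, -0.12, -0.7], [0, 0.4, 0], -1],
  [[0.05, -0.12, -0.7], [0, 0.4, 0], -1],
  [[0.05, -0.12, -0.7], [0, 0.4, 0], -1],
])

```text
t: 39.82
ee_pos: [459.0, -24.3, 221.6]
orientation: [-2.83, -0.591, -0.872]
ft_force: [1.0, 0.1, -2.4]
width: 59.9
grasp_force: 30.0
```

```bash
python3 -c "
from h import *
o=st();print(R.from_rotvec(o['orientation']).as_matrix().round(3)[2]);mavg(2);plan([460,-63.5,222],23.7)"
```

```text
39.82 [459.  -24.3 221.6] [-0.34  0.05  2.31  0.92  0.51  0.06] F [ 0.98  0.08 -2.43] M [-0.246   0.4437 -0.0512] w 59.9 g 30.0
[ 0.563 -0.002 -0.826]
39.92 [460.  -24.2 222.1] M tool mean [ 0.0072 -0.4841 -0.0336] std [0.0006 0.0087 0.0029]
rows>= 4.8 [-0.0436, 0.1201, -0.0293] [-0.0004, -0.3993, -0.0002]
```

Emit:
step_arm([
  [[0, 0, 0], [0, -0.08, 0], -1],
  [[0, 0, 0], [0, -0.16, 0], -1],
  [[0, 0, 0], [0, -0.24, 0], -1],
  [[0, 0, 0], [0, -0.32, 0], -1],
  [[0, 0, 0], [0, -0.4, 0], -1],
  [[0, 0, 0], [0, -0.4, 0], -1],
  [[0, 0, 0], [0, -0.4, 0], -1],
  [[0, 0, 0], [0, -0.4, 0], -1],
  [[0, 0, 0], [0, -0.4, 0], -1],
  [[0, 0, 0], [0, -0.4, 0], -1],
])

```text
t: 40.75
ee_pos: [459.0, -24.1, 221.6]
orientation: [-3.074, -0.644, 0.001]
ft_force: [0.3, -0.1, -3.1]
width: 59.5
grasp_force: 30.0
```

```bash
python3 -c "
from h import *
mavg(8)"
```

```text
41.15 [459.5 -24.4 222. ] M tool mean [ 0.003   0.0105 -0.0023] std [0.0202 0.0374 0.0246]
```

Emit:
step_arm([
  [[0, 0, 0], [0, -0.08, 0], -1],
  [[0, 0, 0], [0, -0.16, 0], -1],
  [[0, 0, 0], [0, -0.24, 0], -1],
  [[0, 0, 0], [0, -0.32, 0], -1],
  [[0, 0, 0], [0, -0.4, 0], -1],
  [[0, 0, 0], [0, -0.4, 0], -1],
  [[0, 0, 0], [0, -0.4, 0], -1],
  [[0, 0, 0], [0, -0.4, 0], -1],
  [[0, 0, 0], [0, -0.4, 0], -1],
  [[0, 0, 0], [0, -0.32, 0], -1],
  [[0, 0, 0], [0, -0.24, 0], -1],
  [[0, 0, 0], [0, -0.16, 0], -1],
  [[0, 0, 0], [0, -0.08, 0], -1],
  [[0, 0, 0], [0, 0, 0], -1],
  [[0, 0, 0], [0, 0, 0], -1],
  [[0, 0, 0], [0, 0, 0], -1],
  [[0, 0, 0], [0, 0, 0], -1],
  [[0, 0, 0], [0, 0, 0], -1],
  [[0, 0, 0], [0, 0, 0], -1],
])

```text
t: 42.73
ee_pos: [460.5, -24.0, 221.8]
orientation: [-3.074, -0.645, 0.003]
ft_force: [0.1, -0.2, -3.0]
width: 59.9
grasp_force: 30.0
```

```bash
python3 -c "
from h import *
mavg(8);plan([460.5,-63.5,12.8],23.7)"
```

```text
43.13 [459.6 -24.1 221.7] M tool mean [-0.008   0.0128 -0.0054] std [0.0437 0.0176 0.0288]
rows>= 5.1 [-0.0493, 0.1222, 0.6962] [-0.0008, 0.0008, -0.0003]
```

B shows nothing either (0.0105 against 0.0128). The moment readings are steady for each tin, so the ball probably needs a harder push. While B is still in hand I'll tip it about 0.9 rad and add a stroke and stop.

Emit:
step_arm([
  [[-0.06, 0, 0], [0, -0.08, 0], -1],
  [[-0.12, 0, 0], [0, -0.16, 0], -1],
  [[-0.18, 0, 0], [0, -0.24, 0], -1],
  [[-0.25, 0, 0], [0, -0.32, 0], -1],
  [[-0.25, 0, 0], [0, -0.4, 0], -1],
  [[-0.25, 0, 0], [0, -0.48, 0], -1],
  [[-0.25, 0, 0], [0, -0.56, 0], -1],
  [[-0.25, 0, 0], [0, -0.6, 0], -1],
  [[-0.12, 0, 0], [0, -0.6, 0], -1],
  [[0, 0, 0], [0, -0.6, 0], -1],
  [[0, 0, 0], [0, -0.6, 0], -1],
  [[0, 0, 0], [0, -0.6, 0], -1],
])

```text
t: 44.13
ee_pos: [461.4, -23.5, 220.9]
orientation: [2.622, 0.551, -1.265]
ft_force: [-0.3, 0.3, -2.9]
width: 60.1
grasp_force: 30.0
```

```bash
python3 -c "
from h import *
o=st();print(R.from_rotvec(o['orientation']).as_matrix().round(3)[2]);mavg(3)"
```

```text
44.13 [461.4 -23.5 220.9] [ 0.09  0.65  1.55 -0.26  1.81  1.3 ] F [-0.34  0.29 -2.87] M [ 0.261  -0.639  -0.0238] w 60.1 g 30.0
[-0.783 -0.001 -0.622]
44.28 [458.9 -24.4 221.8] M tool mean [ 0.0129  0.708  -0.0082] std [0.0336 0.0223 0.0294]
```

Emit:
step_arm([
  [[0, 0, 0], [0, 0.08, 0], -1],
  [[0, 0, 0], [0, 0.16, 0], -1],
  [[0, 0, 0], [0, 0.24, 0], -1],
  [[0, 0, 0], [0, 0.32, 0], -1],
  [[0, 0, 0], [0, 0.4, 0], -1],
  [[0, 0, 0], [0, 0.48, 0], -1],
  [[0, 0, 0], [0, 0.56, 0], -1],
  [[0, 0, 0], [0, 0.6, 0], -1],
  [[0, 0, 0], [0, 0.6, 0], -1],
  [[0, 0, 0], [0, 0.6, 0], -1],
  [[0, 0, 0], [0, 0.6, 0], -1],
  [[0, 0, 0], [0, 0.6, 0], -1],
])

```text
t: 45.28
ee_pos: [460.2, -24.1, 221.8]
orientation: [-3.074, -0.645, 0.003]
ft_force: [-0.7, 1.5, -2.9]
width: 59.5
grasp_force: 30.0
```

```bash
python3 -c "
from h import *
mavg(8);plan([460.5,-63.5,12.8],23.7)"
```

```text
45.68 [459.7 -24.1 221.7] M tool mean [ 0.0011 -0.0232  0.0033] std [0.024  0.0263 0.0235]
rows>= 5.1 [-0.0493, 0.1222, 0.6961] [-0.0008, 0.0008, -0.0002]
```

Level moment went from +0.012 to −0.023, a possible shift. I'll take more readings to firm it up.

```bash
python3 -c "
from h import *
mavg(12)"
```

```text
46.28 [459.7 -24.2 221.9] M tool mean [ 0.0036 -0.0269  0.0041] std [0.0173 0.0227 0.0452]
```

Twenty readings confirm it: B shifted by −0.037, which fits the ball moving from mid-tin to the +x end. I'll set B down and check in the picture that the tin did not simply slip in the grip.

Emit:
step_arm([
  [[-0.049, 0.122, 0.1], [0, 0, 0], -1],
  [[-0.049, 0.122, 0.23], [0, 0, 0], -1],
  [[-0.049, 0.122, 0.36], [0, 0, 0], -1],
  [[-0.049, 0.122, 0.49], [0, 0, 0], -1],
  [[-0.049, 0.122, 0.6], [0, 0, 0], -1],
  [[-0.049, 0.122, 0.65], [0, 0, 0], -1],
  [[-0.049, 0.122, 0.68], [0, 0, 0], -1],
  [[-0.049, 0.122, 0.695], [0, 0, 0], -1],
  [[-0.049, 0.122, 0.695], [0, 0, 0], -1],
  [[-0.049, 0.122, 0.695], [0, 0, 0], 1],
  [[-0.049, 0.122, 0.695], [0, 0, 0], 1],
  [[-0.049, 0.122, 0.695], [0, 0, 0], 1],
  [[-0.049, 0.122, 0.695], [0, 0, 0], 1],
  [[-0.049, 0.122, 0.58], [0, 0, 0], 1],
  [[-0.049, 0.122, 0.45], [0, 0, 0], 1],
  [[-0.049, 0.122, 0.32], [0, 0, 0], 1],
  [[-0.049, 0.122, 0.25], [0, 0, 0], 1],
  [[-0.049, 0.122, 0.25], [0, 0, 0], 1],
])

```text
t: 47.78
ee_pos: [464.0, -64.1, 151.8]
orientation: [3.072, 0.644, 0.013]
ft_force: [-0.3, -0.8, -0.1]
width: 87.9
grasp_force: 0.0
```

```bash
python3 -c "
from h import *
st();plan([466.1,300.3,150],90);plan([466.1,300.3,70],90)"
```

```text
47.78 [464.  -64.1 151.8] [-0.16  0.3   2.03  0.    0.81  0.99] F [-0.29 -0.8  -0.11] M [ 0.0434 -0.0194 -0.0572] w 87.9 g 0.0
rows>= 9.3 [0.4939, -1.1098, 0.0049] [0.0053, -0.0027, -0.7718]
rows>= 9.3 [0.492, -1.1109, 0.2715] [0.0053, -0.0027, -0.7718]
```

Emit:
step_arm([
  [[0.05, -0.12, 0], [0, 0, -0.08], 0],
  [[0.1, -0.24, 0], [0, 0, -0.16], 0],
  [[0.15, -0.36, 0], [0, 0, -0.24], 0],
  [[0.2, -0.48, 0], [0, 0, -0.32], 0],
  [[0.26, -0.6, 0], [0, 0, -0.4], 0],
  [[0.31, -0.72, 0], [0, 0, -0.48], 0],
  [[0.36, -0.84, 0], [0, 0, -0.56], 0],
  [[0.42, -0.96, 0], [0, 0, -0.64], 0],
  [[0.44, -1.0, 0], [0, 0, -0.72], 0],
  [[0.44, -1.0, 0], [0, 0, -0.77], 0],
])

```text
t: 48.62
ee_pos: [461.2, 267.6, 146.5]
orientation: [-2.213, -2.228, -0.001]
ft_force: [-0.2, -1.0, -0.5]
width: 43.8
grasp_force: 0.0
```

```bash
python3 - <<'E'
from h import *
t=img("top");s=img("scene")
for c in lids(t,(289,413,140,266)): print("lid",rect(t,c,47))
for n,i,z,r in(("top",t,27,(205,255,200,245)),("scene",s,22,(235,310,235,300))):
    h=cv2.cvtColor(i["pixels"],cv2.COLOR_RGB2HSV);H=h[...,0].astype(int)
    for k,m in dict(red=((H<6)|(H>174)),yellow=((H>20)&(H<35)),green=((H>40)&(H<90))).items():
        for c in blobs(m&(h[...,1]>90)&(h[...,2]>60),10,r): print(n,k,np.round(cen(c),1),cv2.contourArea(c),ray(i,cen(c),z)[0,:2].round(1))
cv2.imwrite("pics/t4.png",cv2.resize(t["pixels"][130:275,195:425,::-1],None,fx=3.4,fy=3.4))
st();plan([466.1,299.5,90],90)
E
```

```text
lid ((457.9687805175781, 94.47201538085938), (59.10283279418945, 95.1421890258789), 83.937744140625)
lid ((459.0030212402344, -61.508201599121094), (99.29176330566406, 61.5214729309082), 24.285385131835938)
lid ((577.6202392578125, -24.184141159057617), (99.01638793945312, 60.618160247802734), 0.16438651084899902)
scene red [272.4 277.2] 88.5 [465.9 301.3]
scene yellow [287.4 263.6] 74.5 [466.9 259. ]
scene green [270.3 255.3] 60.0 [508.  259.7]
48.72 [460.6 264.9 146.2] [0.5  0.39 1.89 0.   0.86 0.5 ] F [-0.77 -0.37  0.41] M [-0.0433 -0.053   0.0497] w 43.9 g 0.0
rows>= 1.6 [0.1154, 0.0187, 0.1875] [-0.0012, -0.0001, -0.0001]
```

View pics/t4.png

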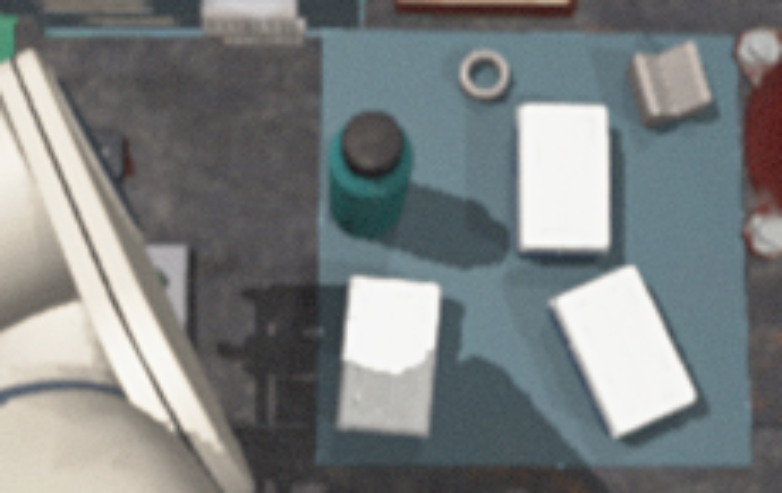

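No slip: lid B is at (459.0,−61.5), within 2 mm of where it started, so the ball is in B. All three tins are upright in place. The scene view puts red at (466,300), and I'll pick it up now.

Emit:
step_arm([
  [[0.114, 0.017, 0.06], [0, 0, 0], 0],
  [[0.114, 0.017, 0.15], [0, 0, 0], 0],
  [[0.114, 0.017, 0.21], [0, 0, 0], 0],
  [[0.114, 0.017, 0.24], [0, 0, 0], 0],
  [[0.114, 0.017, 0.24], [0, 0, 0], 0],
])

```text
t: 49.13
ee_pos: [464.9, 296.8, 72.9]
orientation: [-2.226, -2.214, 0.007]
ft_force: [0.9, -0.6, 0.0]
width: 44.0
grasp_force: 0.0
```

```bash
python3 - <<'E'
from h import *
s=img("scene")
cv2.imwrite("pics/s5.png",cv2.resize(s["pixels"][180:310,210:340,::-1],None,fx=4,fy=4))
st();plan([466.1,299.3,16],90)
E
```

```text
49.18 [465.8 297.3  74.2] [0.55 0.54 1.88 0.   0.73 0.55] F [ 0.06  0.13 -0.66] M [-0.0779 -0.072   0.006 ] w 43.9 g 0.0
rows>= 1.4 [0.0068, 0.0017, 0.1941] [-0.0021, 0.0005, -0.0034]
```

View pics/s5.png

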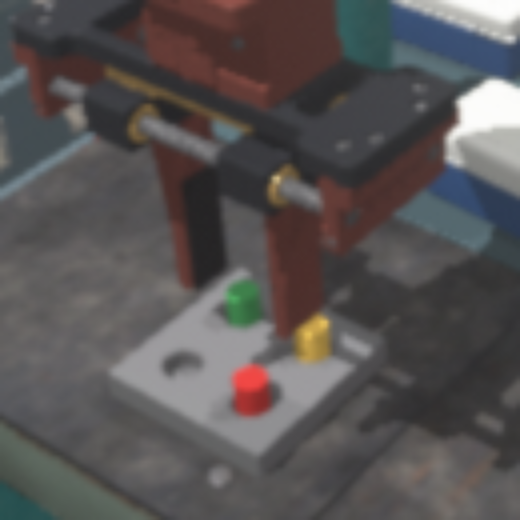

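The open fingers straddle red's x, red is at crop (250,390), and yellow and green are clear. I'll descend and grip.

Emit:
step_arm([
  [[0.005, 0.001, 0.06], [0, 0, 0], 0],
  [[0.005, 0.001, 0.12], [0, 0, 0], 0],
  [[0.005, 0.001, 0.16], [0, 0, 0], 0],
  [[0.005, 0.001, 0.185], [0, 0, 0], 0],
  [[0.005, 0.001, 0.185], [0, 0, 0], 0],
  [[0.005, 0.001, 0.185], [0, 0, 0], -1],
  [[0.005, 0.001, 0.185], [0, 0, 0], -1],
  [[0.005, 0.001, 0.185], [0, 0, 0], -1],
  [[0.005, 0.001, 0.185], [0, 0, 0], -1],
  [[0.005, 0.001, 0.185], [0, 0, 0], -1],
])

```text
t: 50.02
ee_pos: [467.0, 300.1, 20.2]
orientation: [-2.224, -2.218, -0.001]
ft_force: [-0.2, -0.5, -0.0]
width: 14.1
grasp_force: 18.1
```

```bash
python3 -c "
from h import *
st()"
```

```text
50.02 [467.  300.1  20.2] [0.55 0.63 1.88 0.   0.63 0.55] F [-0.24 -0.52 -0.02] M [-0.0486 -0.0921 -0.015 ] w 14.1 g 18.1
```

Emit:
step_arm([
  [[0, 0, 0], [0, 0, 0], -1],
  [[0, 0, 0], [0, 0, 0], -1],
])

```text
t: 50.18
ee_pos: [467.0, 300.2, 20.0]
orientation: [-2.224, -2.218, -0.001]
ft_force: [0.2, 0.1, 4.1]
width: 13.1
grasp_force: 30.0
```

```bash
python3 - <<'E'
from h import *
st()
s=img("scene")
cv2.imwrite("pics/s6.png",cv2.resize(s["pixels"][180:310,210:340,::-1],None,fx=4,fy=4))
E
```

```text
50.18 [467.  300.2  20. ] [0.55 0.63 1.88 0.   0.63 0.55] F [0.19 0.06 4.11] M [-0.0125 -0.0517  0.002 ] w 13.1 g 30.0
```

View pics/s6.png

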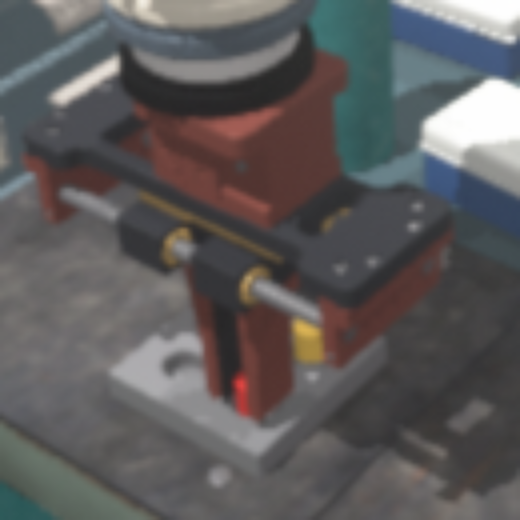

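Red sits between the fingers at crop (242,393), but only about 8 mm of it is overlapped and the opening is still shrinking (13.1). I'll regrip 4 mm lower.

Emit:
step_arm([
  [[0, 0, 0], [0, 0, 0], 0],
  [[0, 0, 0], [0, 0, 0], 0],
  [[0, 0, 0.008], [0, 0, 0], 0],
  [[0, 0, 0.014], [0, 0, 0], 0],
  [[0, 0, 0.014], [0, 0, 0], 0],
])

```text
t: 50.65
ee_pos: [466.2, 299.6, 14.7]
orientation: [-2.224, -2.217, 0.002]
ft_force: [-0.3, -0.1, -0.4]
width: 42.3
grasp_force: 0.0
```

```bash
python3 - <<'E'
from h import *
st()
s=img("scene")
h=cv2.cvtColor(s["pixels"],cv2.COLOR_RGB2HSV);H=h[...,0].astype(int)
for c in blobs(((H<5)|(H>176))&(h[...,1]>190)&(h[...,2]>130),3,(255,290,260,292)): print(cen(c),cv2.boundingRect(c),ray(s,cen(c),22))
cv2.imwrite("pics/s7.png",cv2.resize(s["pixels"][240:300,240:310,::-1],None,fx=7,fy=7,interpolation=cv2.INTER_CUBIC))
E
```

```text
50.65 [466.2 299.6  14.7] [0.55 0.64 1.88 0.   0.62 0.55] F [-0.3  -0.15 -0.39] M [ 0.004  -0.103   0.0388] w 42.3 g 0.0
```

View pics/s7.png

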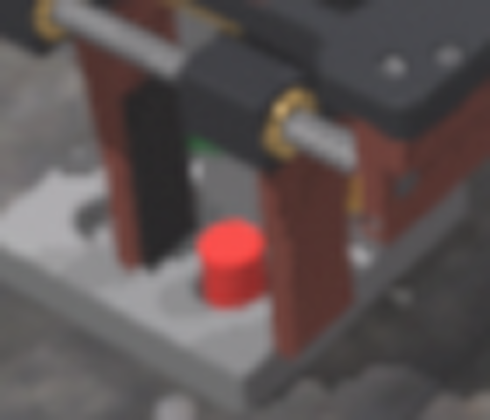

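Red stands upright in its pocket at crop (232,262), centred between the fingers to about 2 mm. I'll close here.

Emit:
step_arm([
  [[0.005, 0, -0.003], [0, 0, 0], -1],
  [[0.005, 0, -0.003], [0, 0, 0], -1],
  [[0.005, 0, -0.003], [0, 0, 0], -1],
  [[0.005, 0, -0.003], [0, 0, 0], -1],
  [[0.005, 0, -0.003], [0, 0, 0], -1],
  [[0.005, 0, -0.003], [0, 0, 0], -1],
])

```text
t: 51.2
ee_pos: [466.6, 301.4, 16.3]
orientation: [-2.224, -2.218, 0.0]
ft_force: [-0.3, -0.4, 0.0]
width: 14.0
grasp_force: 30.0
```

```bash
python3 - <<'E'
from h import *
st()
E
```

```text
51.2 [466.6 301.4  16.3] [0.55 0.64 1.88 0.   0.62 0.55] F [-0.35 -0.41  0.05] M [ 0.0211 -0.0527 -0.0072] w 14.0 g 30.0
```

Emit:
step_arm([
  [[0, 0, -0.04], [0, 0, 0], -1],
  [[0, 0, -0.12], [0, 0, 0], -1],
  [[0, 0, -0.24], [0, 0, 0], -1],
  [[0, 0, -0.36], [0, 0, 0], -1],
  [[0, 0, -0.43], [0, 0, 0], -1],
  [[0, 0, -0.43], [0, 0, 0], -1],
  [[0, 0, -0.43], [0, 0, 0], -1],
])

```text
t: 51.78
ee_pos: [467.4, 301.7, 147.2]
orientation: [-2.224, -2.218, -0.005]
ft_force: [-0.8, -1.0, -0.1]
width: 13.8
grasp_force: 30.0
```

```bash
python3 - <<'E'
from h import *
st();plan([459.5,-62,140],90)
s=img("scene")
h=cv2.cvtColor(s["pixels"],cv2.COLOR_RGB2HSV);H=h[...,0].astype(int)
for c in blobs(((H<5)|(H>176))&(h[...,1]>190)&(h[...,2]>130),3,(215,320,150,292)): print(cen(c),cv2.boundingRect(c),ray(s,cen(c),133),ray(s,cen(c),22))
cv2.imwrite("pics/s8.png",cv2.resize(s["pixels"][140:310,200:340,::-1],None,fx=3.5,fy=3.5,interpolation=cv2.INTER_CUBIC))
E
```

```text
51.78 [467.4 301.7 147.2] [0.55 0.42 1.84 0.   0.88 0.55] F [-0.84 -1.01 -0.07] M [-0.0657 -0.0722 -0.017 ] w 13.8 g 30.0
rows>= 8.7 [-1.2126, -0.0228, 0.0211] [0.0012, -0.0016, -0.0019]
```

View pics/s8.png

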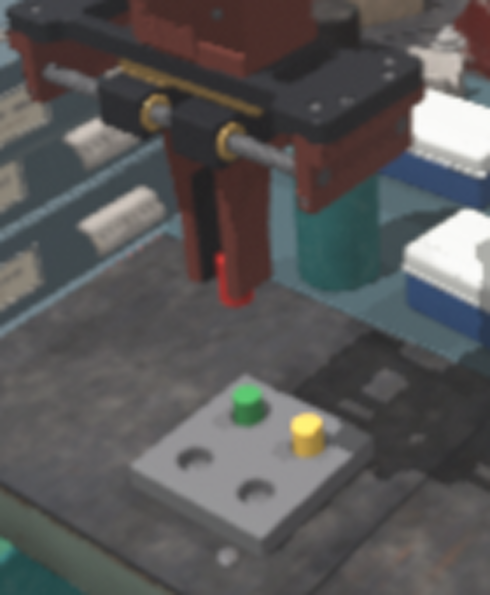

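Red is held upright at crop (233,283) and yellow and green are undisturbed. Next I'll carry it to tin B.

Emit:
step_arm([
  [[-0.1, 0, 0], [0, 0, 0], -1],
  [[-0.22, 0, 0], [0, 0, 0], -1],
  [[-0.34, 0, 0], [0, 0, 0], -1],
  [[-0.46, -0.01, 0], [0, 0, 0], -1],
  [[-0.58, -0.01, 0], [0, 0, 0], -1],
  [[-0.7, -0.02, 0], [0, 0, 0], -1],
  [[-0.82, -0.02, 0], [0, 0, 0], -1],
  [[-0.94, -0.02, 0], [0, 0, 0], -1],
  [[-1.0, -0.02, 0], [0, 0, 0], -1],
  [[-1.0, -0.02, 0], [0, 0, 0], -1],
])

```text
t: 52.67
ee_pos: [458.5, -1.4, 143.7]
orientation: [-2.226, -2.212, 0.005]
ft_force: [-0.5, -0.6, 0.5]
width: 13.7
grasp_force: 30.0
```

```bash
python3 - <<'E'
from h import *
st();plan([459.5,-62,80],90)
E
```

```text
52.67 [458.5  -1.4 143.7] [-0.03  0.31  2.05  0.    0.8  -0.02] F [-0.5  -0.64  0.47] M [ 0.0202 -0.0507 -0.0715] w 13.7 g 30.0
rows>= 2.1 [-0.2019, 0.0056, 0.2124] [-0.0029, -0.0002, -0.0044]
```

Emit:
step_arm([
  [[-0.08, 0.004, 0], [0, 0, 0], -1],
  [[-0.15, 0.004, 0], [0, 0, 0], -1],
  [[-0.202, 0.004, 0.06], [0, 0, 0], -1],
  [[-0.202, 0.004, 0.14], [0, 0, 0], -1],
  [[-0.202, 0.004, 0.2], [0, 0, 0], -1],
  [[-0.202, 0.004, 0.2], [0, 0, 0], -1],
  [[-0.202, 0.004, 0.2], [0, 0, 0], -1],
  [[-0.202, 0.004, 0.2], [0, 0, 0], -1],
])

```text
t: 53.33
ee_pos: [460.9, -58.6, 85.2]
orientation: [-2.223, -2.218, 0.001]
ft_force: [-0.0, 0.4, -0.1]
width: 13.9
grasp_force: 30.0
```

```bash
python3 - <<'E'
from h import *
st();plan([459.5,-62,60],90)
E
```

```text
53.33 [460.9 -58.6  85.2] [-0.15  0.42  2.06  0.    0.66 -0.15] F [-0.02  0.43 -0.14] M [-0.0179 -0.0312 -0.0543] w 13.9 g 30.0
rows>= 0.6 [-0.0115, -0.0046, 0.0839] [-0.0012, -0.0005, -0.0014]
```

Emit:
step_arm([
  [[-0.011, -0.004, 0.04], [0, 0, 0], -1],
  [[-0.011, -0.004, 0.065], [0, 0, 0], -1],
  [[-0.011, -0.004, 0.075], [0, 0, 0], -1],
  [[-0.011, -0.004, 0.08], [0, 0, 0], -1],
  [[-0.011, -0.004, 0.08], [0, 0, 0], -1],
  [[-0.011, -0.004, 0.08], [0, 0, 0], -1],
])

```text
t: 53.83
ee_pos: [459.9, -62.4, 61.4]
orientation: [-2.224, -2.218, -0.0]
ft_force: [-0.2, -0.9, 0.2]
width: 13.6
grasp_force: 30.0
```

```bash
python3 - <<'E'
from h import *
st()
E
```

```text
53.83 [459.9 -62.4  61.4] [-0.16  0.47  2.07  0.    0.6  -0.16] F [-0.21 -0.89  0.21] M [-0.0266 -0.1103 -0.0066] w 13.6 g 30.0
```

Height 61.4, about 2 mm to go. I'll creep down 1 mm per row to contact.

Emit:
step_arm([
  [[0, 0, 0.004], [0, 0, 0], -1],
  [[0, 0, 0.006], [0, 0, 0], -1],
  [[0, 0, 0.007], [0, 0, 0], -1],
  [[0, 0, 0.007], [0, 0, 0], -1],
  [[0, 0, 0.007], [0, 0, 0], -1],
])

```text
t: 54.25
ee_pos: [459.9, -62.5, 59.3]
orientation: [-2.224, -2.218, -0.0]
ft_force: [0.4, 0.6, 3.7]
width: 13.6
grasp_force: 30.0
```

```bash
python3 - <<'E'
from h import *
st()
E
```

```text
54.25 [459.9 -62.5  59.3] [-0.16  0.47  2.07  0.    0.6  -0.16] F [0.43 0.6  3.69] M [ 0.0079  0.055  -0.0331] w 13.6 g 30.0
```

Force z is 3.7 N, so the stud touches the lid. I'll open slowly and retreat up.

Emit:
step_arm([
  [[0, 0, 0], [0, 0, 0], -0.5],
  [[0, 0, 0], [0, 0, 0], -0.3],
  [[0, 0, 0], [0, 0, 0], -0.1],
  [[0, 0, 0], [0, 0, 0], 0],
  [[0, 0, 0], [0, 0, 0], 0],
  [[0, 0, -0.05], [0, 0, 0], 0],
  [[0, 0, -0.12], [0, 0, 0], 0],
  [[0, 0, -0.24], [0, 0, 0], 0],
  [[0, 0, -0.36], [0, 0, 0], 0],
  [[0, 0, -0.48], [0, 0, 0], 0],
  [[0, 0, -0.6], [0, 0, 0], 0],
  [[-0.1, 0, -0.6], [0, 0, 0], 0],
  [[0.1, 0, -0.6], [0, 0, 0], 0],
  [[0.2, 0, -0.6], [0, 0, 0], 0],
  [[0.3, 0, -0.6], [0, 0, 0], 0],
  [[0.4, 0, -0.6], [0, 0, 0], 0],
  [[0.5, 0, -0.6], [0, 0, 0], 0],
  [[0.5, 0, -0.6], [0, 0, 0], 0],
  [[0.5, 0, -0.6], [0, 0, 0], 0],
])

```text
t: 55.83
ee_pos: [460.0, 88.5, 238.9]
orientation: [-2.22, -2.221, 0.001]
ft_force: [-0.3, -0.3, 0.2]
width: 44.2
grasp_force: 0.0
```

```bash
python3 - <<'E'
from h import *
st()
for n,roi,z in(("top",(289,413,140,266),66),("scene",(295,410,130,245),59)):
    s=img(n);h=cv2.cvtColor(s["pixels"],cv2.COLOR_RGB2HSV);H=h[...,0].astype(int)
    for c in blobs(((H<6)|(H>174))&(h[...,1]>140)&(h[...,2]>130),8,roi): print(n,np.round(cen(c),1),cv2.boundingRect(c),ray(s,cen(c),z).round(1))
    if n=="top":
        for c in lids(s,roi): print("lid",rect(s,c,47))
E
```

```text
55.83 [460.   88.5 238.9] [0.16 0.17 1.95 0.   1.02 0.16] F [-0.25 -0.29  0.23] M [ 0.0141 -0.057   0.0051] w 44.2 g 0.0
lid ((399.2440185546875, -20.4200439453125), (189.95249938964844, 26.627010345458984), 89.80797576904297)
lid ((441.0104675292969, 129.04226684570312), (109.3593978881836, 20.013057708740234), 0.4083085060119629)
lid ((555.683837890625, -104.52716064453125), (259.02752685546875, 18.282445907592773), 18.647497177124023)
lid ((531.9522705078125, -88.03190612792969), (307.8413391113281, 22.141252517700195), 17.657934188842773)
lid ((585.9739379882812, 50.34412384033203), (164.7968292236328, 183.79478454589844), 9.617600440979004)
scene [379.3 172. ] (377, 171, 6, 3) [[466.3 -78.9  59. ]]
```

The arm hides the stud, so I'll move further aside and measure again.

Emit:
step_arm([
  [[0.12, 0, 0], [0, 0, 0], 0],
  [[0.24, 0, 0], [0, 0, 0], 0],
  [[0.36, 0, 0], [0, 0, 0], 0],
  [[0.48, 0, 0], [0, 0, 0], 0],
  [[0.6, 0, 0], [0, 0, 0], 0],
  [[0.72, 0, 0], [0, 0, 0], 0],
  [[0.72, 0, 0], [0, 0, 0], 0],
  [[0.72, 0, 0], [0, 0, 0], 0],
])

```text
t: 56.6
ee_pos: [461.1, 303.6, 238.8]
orientation: [-2.223, -2.219, 0.001]
ft_force: [0.4, -0.7, 0.0]
width: 43.9
grasp_force: 0.0
```

```bash
python3 - <<'E'
from h import *
st()
for n,roi,z in(("top",(289,413,140,266),66),("scene",(295,410,130,245),59)):
    s=img(n);h=cv2.cvtColor(s["pixels"],cv2.COLOR_RGB2HSV);H=h[...,0].astype(int)
    for c in blobs(((H<8)|(H>172))&(h[...,1]>120)&(h[...,2]>110),5,roi): print(n,np.round(cen(c),1),cv2.boundingRect(c),ray(s,cen(c),z).round(1))
    if n=="top":
        for c in lids(s,roi): print("lid",rect(s,c,47))
    T=np.array(s["T"]);p=T[:3,:3].T@(np.array([[460,-62,47],[460,-62,71]]).T-T[:3,3:]);print("expect",(p[:2]/p[2]*s["fx"]+np.array([[s["cx"]],[s["cy"]]])).T.round(1).tolist())
E
```

```text
56.6 [461.1 303.6 238.8] [0.56 0.3  1.78 0.   1.07 0.56] F [ 0.38 -0.7   0.04] M [-0.0404 -0.067   0.0334] w 43.9 g 0.0
top [381.  231.7] (378, 229, 7, 6) [[458.2 -64.4  66. ]]
lid ((467.9306945800781, 93.08564758300781), (58.572113037109375, 74.51252746582031), 84.55615234375)
lid ((459.24810791015625, -62.044822692871094), (98.6177978515625, 59.78186798095703), 23.76641082763672)
lid ((576.5115966796875, -24.376798629760742), (58.1214714050293, 97.91744232177734), 88.98817443847656)
expect [[378.4, 231.8], [380.4, 230.6]]
scene [379.  174.5] (376, 170, 7, 11) [[460.9 -67.9  59. ]]
scene [354.  138.3] (341, 134, 30, 9) [[ 615.8 -208.8   59. ]]
expect [[377.8, 180.2], [378.4, 171.1]]
```

Red stands upright on tin B: 7×11 px in the scene view, where an upright stud is expected. It is within about 4 mm of the lid's centre, and the tins are in place, so I'll hand in.

```bash
python3 -c "
from workcell import *
print(close_job())"
```

```text
the job is handed in; nothing more can be done
None
```

I stood the red stud upright near the middle of tin B's lid (front right of the mat) and handed in at about 57 s; only B's moment shifted, and only under one harder tip and stroke that A and C did not get, so B is the likely rather than the fully proven rattling tin.

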